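# Load the drying plate: bridge blanks under clamp bars, then set the dial

### The job

First take the rosin cake off the drying plate and set it down flat in the wooden tray. Then lay every bridge blank flat in the middle of a cork pad of its own on the plate and lay a clamp bar across both rails over it, centred and down in its two notches; only when all blanks are under bars, turn the dial so that its pointer stands on the long broad mark. Leave the varnish jar and the sanding block alone.

Things in the scene. Friction and masses are not known exactly. Their poses are not given: they have to be found in the camera images.
- drying_plate: fixed plate 276 x 200 mm, top 20 mm above the bench, grey dial housing at its right. Origin on the bench under its middle; x along the two wooden rails, y across, z up. Rails 20 mm wide at y = -85 and +85 mm, three notches each, 30 mm wide, at x = -70, 0, +70 mm (three bays). Notch floors 32 mm, rail tops 44 mm above the bench. Place and yaw vary
- pad_1 (a point): centre of the cork-coloured pad (48 mm along x, 56 mm along y, flush) in the nearest bay seen from the robot, on the plate's top; axes as drying_plate
- seat_1 (a point): point halfway between the two notches of the nearest bay, at the height of their floors, 12 mm above the plate's top; axes as drying_plate. The origin of a bar that lies centred in both notches comes here, its y axis along this y, either way round
- pad_2 (a point): centre of the cork-coloured pad (48 mm along x, 56 mm along y, flush) in the middle bay seen from the robot, on the plate's top; axes as drying_plate
- seat_2 (a point): point halfway between the two notches of the middle bay, at the height of their floors, 12 mm above the plate's top; axes as drying_plate. The origin of a bar that lies centred in both notches comes here, its y axis along this y, either way round
- pad_3 (a point): centre of the cork-coloured pad (48 mm along x, 56 mm along y, flush) in the farthest bay seen from the robot, on the plate's top; axes as drying_plate
- seat_3 (a point): point halfway between the two notches of the farthest bay, at the height of their floors, 12 mm above the plate's top; axes as drying_plate. The origin of a bar that lies centred in both notches comes here, its y axis along this y, either way round
- dial (a joint): angle of the black dial, rad: 0 with its pointer along the plate's +x, growing clockwise seen from above, 0 to 4.2. Small marks every 0.525, one long broad white mark at 2.1. Friction 0.03 N m, no detents, stays where it is left; starts at 0.1 to 0.7
- dial_top (a point): top of the dial on its axis, 56 mm above the bench; turns with the dial. The dial has an upright bar grip 46 mm long (this x axis, white pointer line at +x), 13 mm thick, 24 mm high; under it a round skirt 52 mm across, 7 mm high, on the housing's face 26 mm above the bench
- scale_mark (a point): the long broad white mark on the housing's face, 36 mm from the dial's axis and 26 mm above the bench; the pointer must point at it
- bar_1: one of three alike clamp bars: pale wooden bar 196 mm long (y), 24 mm wide (x), 16 mm thick, with a darker grip block in the middle of its top: 16 mm along x, 40 mm along y, from 16 to 46 mm above the underside. 90 g. Origin at the middle of the underside, z up. On the bench left of the plate, roughly along world x
- bar_2: one of three alike clamp bars: pale wooden bar 196 mm long (y), 24 mm wide (x), 16 mm thick, with a darker grip block in the middle of its top: 16 mm along x, 40 mm along y, from 16 to 46 mm above the underside. 90 g. Origin at the middle of the underside, z up. On the bench left of the plate, roughly along world x
- bar_3: one of three alike clamp bars: pale wooden bar 196 mm long (y), 24 mm wide (x), 16 mm thick, with a darker grip block in the middle of its top: 16 mm along x, 40 mm along y, from 16 to 46 mm above the underside. 90 g. Origin at the middle of the underside, z up. On the bench left of the plate, roughly along world x
- blank_1: a violin bridge blank: flat wooden piece 33 mm (x) by 41 mm (y), 8 mm thick, about 20 g, lying flat on the bench; origin at the middle of its underside, z up. Two or three of them are there; an absent one reads None from the start
- blank_2: a violin bridge blank: flat wooden piece 33 mm (x) by 41 mm (y), 8 mm thick, about 20 g, lying flat on the bench; origin at the middle of its underside, z up. Two or three of them are there; an absent one reads None from the start
- blank_3: a violin bridge blank: flat wooden piece 33 mm (x) by 41 mm (y), 8 mm thick, about 20 g, lying flat on the bench; origin at the middle of its underside, z up. Two or three of them are there; an absent one reads None from the start
- rosin: round cake of rosin in a collar, 40 to 45 mm across, 16 mm high, 40 g; origin at the middle of its underside. It was left on the drying plate
- tray: fixed dark wooden tray 110 x 110 mm, 22 mm high, walls 6 mm, floor 6 mm; origin at the middle of its underside
- tray_in (a point): middle of the tray's inner floor, axes as the tray
- varnish_jar: bystander: glass varnish jar with a dark lid, 64 mm across, 76 mm high, behind the plate; origin at the middle of its underside
- sand_block: bystander: cork sanding block 46 x 90 x 27 mm near the front edge of the bench, right; origin at the middle of its underside
Things that resemble listed ones, but are neither listed nor needed, are in the scene too. What is shaped like the blank_1 but black or turquoise is not meant.

How it is judged:
By the outcome, as a careful person would: the job done as asked, in the order asked, and still so for the second after the job is handed in, with the robot touching nothing.
Of blank_1, blank_2, blank_3 only 2 to 3 are there at a start; the rules pass over those that are not, and their reading is None.
At some moment in a run one of bar_1, bar_2, bar_3, blank_1, blank_2, blank_3 may be knocked a few centimetres aside while the robot is not near it.
Once in a run the grip may slacken for a moment while it holds something.
It also fails if it takes over 210 s, if anything falls off the work surface, if the arm or the gripper's body presses on something with over 40 N, if the wrist force passes 120 N, or if a joint passes its speed limit or range.

### The arm

A 6-joint arm with a two-finger parallel gripper is mounted at the origin on a cart in front of the work surface, level with it; the furniture and walls round the work are solid. World frame = base frame: x ahead of the robot, y to its left, z up, the work surface at z = 0. Lengths are in mm, angles in degrees, forces in N, time in s.
With the tool pointing down it reaches from about 300 to 850 mm from the base axis. Payload 4.2 kg.
Tool frame: the origin (TCP) lies at the very end of the fingers, on their centre line; the grasp point (between the pads) lies 19 mm behind it; x points along the fingers, z is the direction in which the jaws open and shut, and the axes are right-handed (so a half turn about x gives the same grasp; the last joint's range is limited). The gripper opens to 91 mm and grips with 3 to 60 N. Pads are 32 mm wide; open, the fingers measure 118 mm over their backs; the gripper's body (76 mm by 178 mm) begins 60 mm behind the grasp point.
Start: joints at [69.5, 18.312, 89.639, -0, 72.044, -1.146], TCP at [190.565, 542.52, 213.976] pointing down, gripper open.
Joint ranges: [-177.97, 177.97], [-48.28, 115.42], [12.27, 149.76], [-77.06, 257.06], [2.81, 150.46], [-146.56, 146.56]. Speed limits (degrees/s): [147.25, 147.25, 180, 180, 180, 180].

### API

Orientations are given as [roll, pitch, yaw] about the fixed x, y, z axes, in that order (R = Rz(yaw) Ry(pitch) Rx(roll)).
In Python, from workcell import state, grab_frame, camera_info, env, search_frame, place_of gives the robot as it stands.
- The arm moves only by the tool drive_tool, never from a script. Its argument "plan" is a list of rows, each a list of 7 numbers: the turn, a rotation vector about the world's x, y, z in degrees, then the shift along the world's x, y, z in mm, then the finger opening in mm, from 0 to 91.2. In form: [[wx, wy, wz, dx, dy, dz, jaw], ...]. A call has 1 to 10 rows; each row is the pose to reach, as a shift and turn from the pose measured when the call began; what a row does not reach only later rows make up. A row lasts 1/8 s, in which the tool goes at most 62.5 mm and 10.7 degrees, less where a joint would pass 70% of its speed; a pose out of reach is approached as far as the arm can. A call with a gripper value outside its range is refused whole. The fingers move at their own pace and stop on an object; "grip_force" is the grip in N (left out, the last holds). Time passes only in rows, so rows that repeat a pose let the fingers close. It gives the time, the measured TCP pose, the force and the opening at its end, in the units of the state.
- state(): the state, without advancing time (a new reading comes with each control period).
- grab_frame(name): name is "side" or "top" or "wrist"; returns the picture (400x640x3 uint8, red, green, blue); there is no depth.
- camera_info(name): a dict with "intrinsics" (3x3 intrinsics, pixels), "origin" and "orientation" of the camera in the world; the wrist camera has in their place "hand_eye" (4x4, takes a point from camera to tool coordinates, whose origin is the TCP and whose axes are the tool frame's). Camera axes: x right, y down, z forward; pixel columns grow to the right and rows downward; lengths in mm; the calibration is good to about 2 mm. The wrist camera is an equidistant fisheye: a pixel r from the principal point sees the ray r / f radians off the axis. A picture is of the moment at which its call begins: read the wrist's pose just before it. camera_info takes no time and is no camera call.
- env.job_done(): hands the job in, once; it reports no verdict.
Trained networks look in the newest picture that a camera, given by its name, has taken for a name from the list of things; names that differ only in an ending like _2 or _b are one class to them, and where a whole thing is asked for, a point or a joint stands for the part that bears it (a point fixed in the world has none). Each returns a list of dicts, best first, with "p" (0 to 1); they miss things now and then, are a little off and sometimes report something else, mostly with a low value. They report only what shows in the picture. A call takes as long as a camera call. They do not tell look-alikes from the thing itself.
- search_frame(camera, label): "rect" ([left, top, right, bottom] as shares, 0 to 1, of the picture: columns of its width, rows of its height, round what is visible of it).
- place_of(camera, label): "location" ([column, row] as shares, 0 to 1, of the picture: columns of its width, rows of its height: a listed point, or the origin of a listed thing).
The state is a dict: "time_s": time; "qpos": joint angles; "qvel": joint speeds; "effort": joint torques, N m; "ee_pos": TCP position; "ee_rot": TCP orientation; "force": force on the tool from outside, world axes, zero at the start; "torque": the same for the moment, N m; "gripper_width": finger opening in mm.
Only numpy, scipy, OpenCV 4.12 (cv2) and the standard library are available. Lean on these libraries where they do the work, as an engineer would, in place of code of your own. Each camera call takes 0.05 s, during which the arm holds its last target. There are 200 camera calls.

## Working session

There is one attempt and no reset: what is moved stays moved. The work goes in short steps, Python scripts to look and compute and a tool call to move; the robot and the scene stay as the last step left them, time stands still between calls to the robot, and variables do not carry over. Pictures are saved under pics/ and viewed, about 12 in all and at most 16, crops included, and the job is handed in when it is done.

Besides the shell and the picture viewer there is one more tool, called after "Request:" as name(argument=value, ...) on one line, values as JSON. drive_tool: Moves the arm, as the interface text tells. Its arguments: {"type":"object","properties":{"plan":{"type":"array"},"grip_force":{"type":"number"}},"required":["plan"]}

```bash
ls; mkdir -p pics
python3 - <<'E'
from workcell import state, grab_frame, camera_info
import cv2, numpy as np
np.set_printoptions(precision=3,suppress=True)
s=state(); print({k:np.round(v,3).tolist() for k,v in s.items()})
for n in ("top","side","wrist"):
    print(n,camera_info(n))
for n in ("top","side"):
    cv2.imwrite(f"pics/{n}0.png",grab_frame(n)[...,::-1])
E
```

```text
pics
{'time_s': 0.0, 'qpos': [69.498, 18.353, 89.707, -0.001, 72.043, -1.145], 'qvel': [-0.086, -0.042, -0.004, 0.084, 0.007, -0.03], 'effort': [-0.001, -41.247, -23.198, 0.073, 0.046, -0.0], 'ee_pos': [190.399, 542.023, 213.103], 'ee_rot': [179.385, 89.897, -109.971], 'force': [-0.529, -0.115, -0.47], 'torque': [-0.072, -0.008, -0.026], 'gripper_width': 91.277}
top {'intrinsics': array([[438.524,   0.   , 323.269],
       [  0.   , 438.524, 205.981],
       [  0.   ,   0.   ,   1.   ]]), 'origin': array([ 401.37 ,   15.627, 1640.994]), 'orientation': array([-173.868,    0.38 ,  -90.844])}
side {'intrinsics': array([[399.837,   0.   , 323.239],
       [  0.   , 399.837, 202.947],
       [  0.   ,   0.   ,   1.   ]]), 'origin': array([469.85 , 915.242, 768.511]), 'orientation': array([-128.753,    0.363, -173.998])}
wrist {'intrinsics': array([[309.707,   0.   , 321.57 ],
       [  0.   , 309.707, 197.735],
       [  0.   ,   0.   ,   1.   ]]), 'hand_eye': array([[   0.   ,   -0.295,    0.956, -171.103],
       [  -0.   ,   -0.956,   -0.295,   84.502],
       [   1.   ,   -0.   ,   -0.   ,    0.796],
       [   0.   ,    0.   ,    0.   ,    1.   ]])}
```

View pics/top0.png

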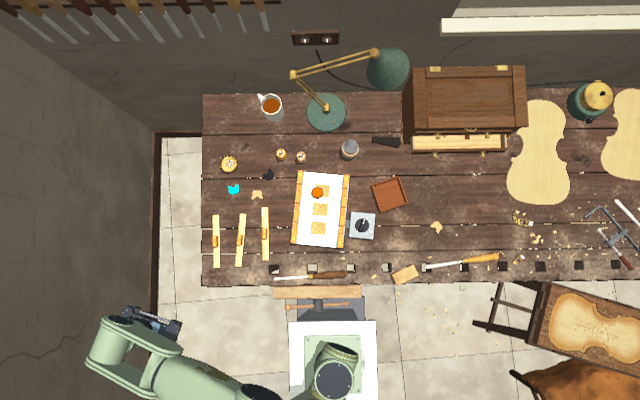

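View pics/side0.png

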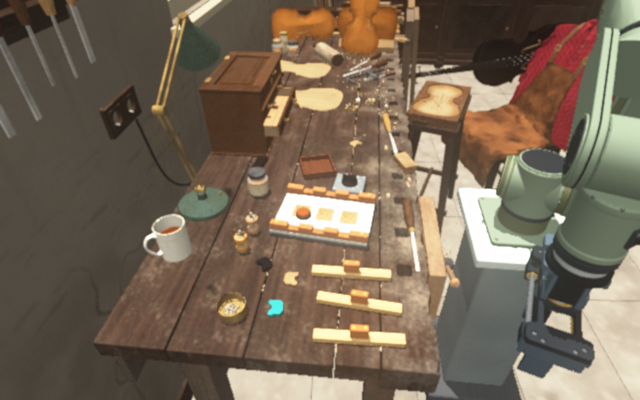

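```bash
cat > h.py <<'E'
from workcell import state, grab_frame, camera_info, env, search_frame, place_of
import cv2, numpy as np, sys
from scipy.spatial.transform import Rotation as Ro
np.set_printoptions(precision=1,suppress=True)
def cam(n,s=None):
    c=camera_info(n); K=np.array(c["intrinsics"])
    if n=="wrist":
        s=s or state()
        R=Ro.from_euler("xyz",s["ee_rot"],degrees=True).as_matrix(); H=np.array(c["hand_eye"])
        return K,R@H[:3,:3],R@H[:3,3]+s["ee_pos"],True
    return K,Ro.from_euler("xyz",c["orientation"],degrees=True).as_matrix(),np.array(c["origin"]),False
def unproj(C,px,z):
    K,R,o,f=C; d=np.array([(px[0]-K[0,2])/K[0,0],(px[1]-K[1,2])/K[1,1]])
    if f:
        r=np.linalg.norm(d)+1e-9; v=np.r_[d/r*np.sin(r),np.cos(r)]
    else: v=np.r_[d,1]
    v=R@v; return o+v*(z-o[2])/v[2]
def proj(C,P):
    K,R,o,f=C; v=R.T@(np.array(P,float)-o)
    if f:
        q=np.hypot(v[0],v[1])+1e-9; d=v[:2]/q*np.arctan2(q,v[2])
    else: d=v[:2]/v[2]
    return d*K[0,0]+K[:2,2]
def find(n,label,z,C=None,pmin=.3):
    C=C or cam(n)
    return [(round(d["p"],2),np.array(d["location"])*[640,400],unproj(C,np.array(d["location"])*[640,400],z)) for d in place_of(n,label) if d["p"]>pmin]
def rectify(n,img,x0,x1,y0,y1,z,s=2,C=None):
    "top-down world map: columns along -y (left of robot = left), rows along -x; s px/mm"
    C=C or cam(n); X=np.arange(x1,x0,-1/s); Y=np.arange(y1,y0,-1/s)
    m=np.array([[proj(C,(x,y,z)) for y in Y] for x in X],np.float32)
    return cv2.remap(img,m[...,0],m[...,1],cv2.INTER_LINEAR)
def save(f,img,k=1): cv2.imwrite(f"pics/{f}.png",cv2.resize(img[...,::-1],None,fx=k,fy=k,interpolation=cv2.INTER_CUBIC))
E
python3 - <<'E'
from h import *
for n in("top","side"):
  grab_frame(n)
  for l,z in [("drying_plate",0),("pad_1",20),("seat_1",32),("dial_top",56),("scale_mark",26),("bar_1",0),("blank_1",0),("rosin",20),("tray",0),("varnish_jar",0),("sand_block",0)]:
    print(n,l,[(p,a.round(0).tolist(),w[:2].round(0).tolist()) for p,a,w in find(n,l,z)])
print(state()["time_s"])
E
```

```text
top drying_plate [(0.81, [318.0, 208.0], [572.0, 44.0]), (0.54, [319.0, 190.0], [640.0, 37.0])]
top pad_1 [(0.92, [316.0, 224.0], [510.0, 53.0]), (0.57, [318.0, 209.0], [566.0, 45.0]), (0.56, [323.0, 191.0], [631.0, 23.0])]
top seat_1 [(0.91, [315.0, 227.0], [497.0, 54.0]), (0.68, [388.0, 192.0], [622.0, -218.0]), (0.57, [322.0, 209.0], [562.0, 28.0]), (0.55, [321.0, 188.0], [640.0, 29.0])]
top dial_top [(0.56, [361.0, 222.0], [511.0, -113.0])]
top scale_mark [(0.93, [368.0, 231.0], [482.0, -140.0]), (0.64, [349.0, 152.0], [775.0, -75.0])]
top bar_1 [(0.86, [219.0, 237.0], [467.0, 414.0]), (0.85, [241.0, 242.0], [448.0, 332.0]), (0.74, [264.0, 234.0], [477.0, 247.0])]
top blank_1 [(0.62, [269.0, 176.0], [695.0, 229.0]), (0.55, [325.0, 189.0], [643.0, 16.0]), (0.52, [235.0, 189.0], [648.0, 358.0]), (0.46, [319.0, 209.0], [566.0, 40.0]), (0.44, [255.0, 196.0], [620.0, 281.0])]
top rosin [(0.67, [317.0, 190.0], [636.0, 47.0])]
top tray [(0.73, [387.0, 192.0], [628.0, -217.0])]
top varnish_jar [(0.68, [349.0, 149.0], [794.0, -77.0])]
top sand_block [(0.91, [405.0, 274.0], [321.0, -273.0]
[... 383 characters left out ...]
], [561.0, 37.0]), (0.58, [348.0, 216.0], [495.0, 56.0])]
side dial_top [(0.58, [351.0, 174.0], [494.0, -122.0])]
side scale_mark [(0.83, [353.0, 179.0], [489.0, -134.0])]
side bar_1 [(0.77, [357.0, 340.0], [453.0, 425.0]), (0.62, [355.0, 306.0], [462.0, 338.0])]
side blank_1 [(0.65, [268.0, 265.0], [691.0, 233.0]), (0.56, [271.0, 308.0], [655.0, 363.0]), (0.52, [288.0, 282.0], [629.0, 281.0]), (0.47, [355.0, 145.0], [493.0, -395.0])]
side rosin [(0.72, [306.0, 217.0], [613.0, 57.0])]
side tray [(0.94, [312.0, 169.0], [632.0, -221.0]), (0.37, [349.0, 218.0], [493.0, 25.0])]
side varnish_jar [(0.76, [257.0, 189.0], [795.0, -87.0])]
side sand_block [(0.79, [404.0, 166.0], [318.0, -269.0])]
1.3
```

Run:
```python
from h import *
i=grab_frame("top"); a=i[140:285,205:405]; b=i[140:285,400:600]
save("crop1",np.vstack([cv2.resize(a,None,fx=3.9,fy=3.9,interpolation=3)[:565]]),1)
save("crop2",cv2.resize(b,None,fx=3.9,fy=3.9,interpolation=3)[:565],1)
```

```text
(no output)
```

View pics/crop1.png

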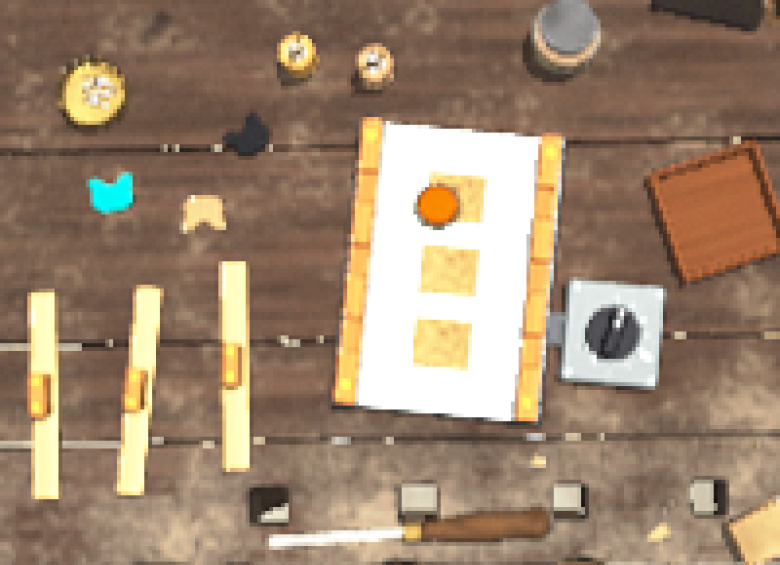

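View pics/crop2.png

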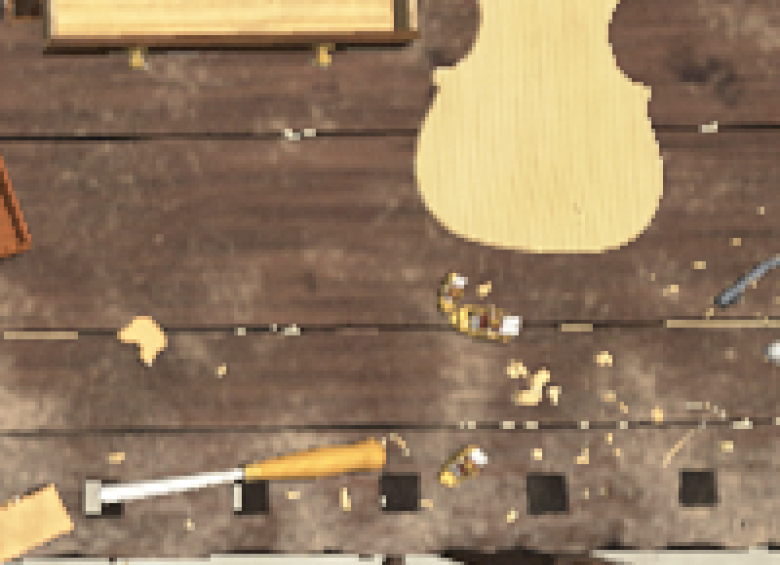

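```bash
cat >> h.py <<'E'
def jaw_angle(s=None):
    s=s or state(); R=Ro.from_euler("xyz",s["ee_rot"],degrees=True).as_matrix(); return np.degrees(np.arctan2(R[1,2],R[0,2]))
def goto(x,y,z,a):
    "print turn + shift from measured pose to a tool-down pose with jaw axis at angle a"
    s=state(); R=Ro.from_euler("xyz",s["ee_rot"],degrees=True).as_matrix(); c,q=np.cos(np.radians(a)),np.sin(np.radians(a))
    T=np.array([[0,-q,c],[0,c,q],[-1,0,0]]); v=Ro.from_matrix(T@R.T).as_rotvec(degrees=True); d=np.array([x,y,z])-s["ee_pos"]
    print("turn",v.round(1),"shift",d.round(1),"rows>=",round(max(np.linalg.norm(v)/10.7,np.linalg.norm(d)/62.5),1),"now",np.round(s["ee_pos"],1),"a",jaw_angle(s).round(1),"j",np.round(s["qpos"],0),"w",round(s["gripper_width"],1))
def fitplate(n,img):
    pass
E
python3 - <<'E'
from h import *
goto(540,40,200,174)
goto(540,40,200,-6)
E
```

```text
turn [ -0.   -0.  103.4] shift [ 349.4 -502.5  -14. ] rows>= 9.8 now [190.6 542.5 214. ] a 70.6 j [69. 18. 90. -0. 72. -1.] w 91.0
turn [ -0.    0.  -76.6] shift [ 349.4 -502.5  -14. ] rows>= 9.8 now [190.6 542.5 214. ] a 70.6 j [69. 18. 90. -0. 72. -1.] w 91.0
```

Request:
drive_tool(plan=[[0, 0, -8, 38, -54, 0, 91], [0, 0, -17, 76, -109, 0, 91], [0, 0, -26, 114, -164, 0, 91], [0, 0, -35, 152, -219, 0, 91], [0, 0, -44, 190, -274, 0, 91], [0, 0, -53, 228, -329, 0, 91], [0, 0, -62, 266, -384, 0, 91], [0, 0, -70, 304, -440, 0, 91], [0, 0, -76.6, 340, -495, 0, 91], [0, 0, -76.6, 349, -502, 0, 91]])

```text
time_s: 2.6
ee_pos: [540.6, 38.2, 214.1]
ee_rot: [4.1, 90.0, -2.0]
force: [0.4, 1.1, 1.0]
gripper_width: 91.0
```

Run:
```python
from h import *
goto(540,40,200,-6)
C=cam("wrist"); i=grab_frame("wrist"); save("w1",i,1.25)
for l,z in [("drying_plate",0),("pad_1",20),("seat_1",32),("dial_top",56),("scale_mark",26),("bar_1",0),("blank_1",0),("rosin",20),("tray",0)]:
    print(l,[(p,a.round(0).tolist(),w[:2].round(1).tolist()) for p,a,w in find("wrist",l,z,C)])
```

```text
turn [0.  0.  0.1] shift [ -0.6   1.8 -14.1] rows>= 0.2 now [540.6  38.2 214.1] a -6.1 j [ 3. 15. 94. -0. 71.  9.] w 91.0
drying_plate [(0.66, [340.0, 171.0], [563.9, 37.8])]
pad_1 [(0.93, [396.0, 175.0], [631.1, 29.5]), (0.89, [338.0, 172.0], [560.3, 40.8]), (0.81, [279.0, 174.0], [489.8, 46.3]), (0.63, [341.0, 172.0], [564.4, 40.5]), (0.32, [293.0, 307.0], [478.2, -151.0])]
seat_1 [(0.78, [282.0, 176.0], [493.8, 45.2]), (0.73, [341.0, 176.0], [562.8, 38.2])]
dial_top []
scale_mark [(0.88, [289.0, 306.0], [473.3, -144.6])]
bar_1 [(0.88, [250.0, 17.0], [473.4, 247.9])]
blank_1 [(0.59, [429.0, 17.0], [698.1, 228.9])]
rosin [(0.71, [387.0, 159.0], [621.2, 50.4])]
tray [(0.92, [384.0, 325.0], [615.3, -221.9])]
```

View pics/w1.png

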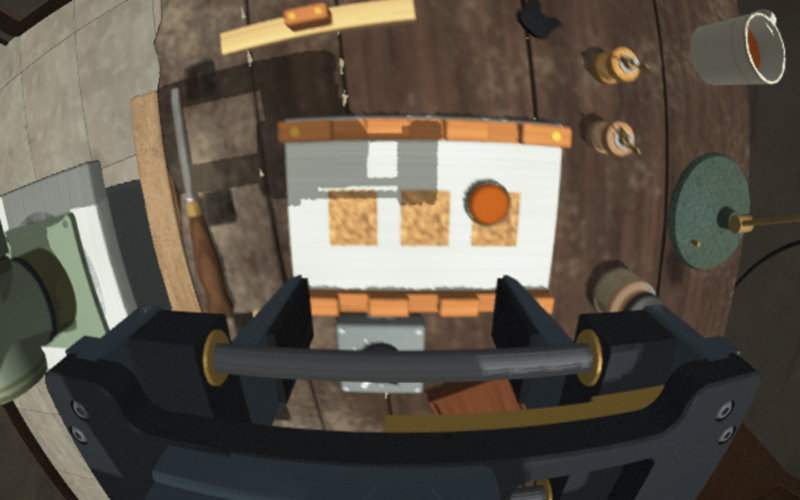

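```bash
cat >> h.py <<'E'
def blobs(n,img,C,lo,hi,z,amin=60,box=None):
    "colour blobs -> world centre (box middle), sizes, angle of long side"
    m=cv2.inRange(cv2.cvtColor(img,cv2.COLOR_RGB2HSV),np.array(lo),np.array(hi))
    m=cv2.morphologyEx(m,cv2.MORPH_OPEN,np.ones((2,2),np.uint8)); m=cv2.morphologyEx(m,cv2.MORPH_CLOSE,np.ones((3,3),np.uint8))
    out=[]
    for c in cv2.findContours(m,cv2.RETR_EXTERNAL,cv2.CHAIN_APPROX_NONE)[0]:
        if cv2.contourArea(c)<amin: continue
        w=np.array([unproj(C,p[0],z)[:2] for p in c],np.float32)
        (x,y),(a,b),t=cv2.minAreaRect(w)
        if a<b: a,b,t=b,a,t+90
        t=(t+90)%180-90
        if box is None or (box[0]<x<box[1] and box[2]<y<box[3]): out.append((np.array([x,y]),np.array([a,b]),t,c.reshape(-1,2).mean(0),w))
    return out
E
python3 - <<'E'
from h import *
C=cam("wrist"); i=grab_frame("wrist"); h=cv2.cvtColor(i,cv2.COLOR_RGB2HSV)
for p in [(282,185),(340,185),(400,185),(390,162),(310,210)]: print(p,h[p[1],p[0]])
for lo,hi,z in [((10,70,60),(28,255,255),20),((3,200,80),(12,255,255),36)]:
  for b in blobs("wrist",i,C,lo,hi,z,150,(380,720,-60,160)): print(lo,z,b[0],b[1],round(b[2],1),b[3])
E
```

```text
(282, 185) [ 16 129 195]
(340, 185) [ 16 130 204]
(400, 185) [ 17 129 221]
(390, 162) [ 12 209 201]
(310, 210) [ 45   9 240]
(10, 70, 60) 20 [400.   8.] [53.7 15.8] -89.4 [219.7 210.4]
(10, 70, 60) 20 [417.1  33.8] [84.8 14.7] 83.9 [227.9 189.2]
(10, 70, 60) 20 [562.6  38.2] [54.8 47.2] 84.1 [341.  176.2]
(10, 70, 60) 20 [492.5  45.5] [55.4 47.7] 83.6 [283.7 175.8]
(10, 70, 60) 20 [630.2  34.2] [63.3 52.1] 84.1 [396.5 176. ]
(10, 70, 60) 20 [680.5  49.2] [633.4 496.8] 0.0 [415.1 112.9]
(3, 200, 80) 36 [622.4  48.6] [36.5 35.9] -4.6 [392.2 165.8]
```

Request:
drive_tool(plan=[[0, 0, 0, 50, 6, -20, 75], [0, 0, 0, 82, 10.5, -70, 75], [0, 0, 0, 82, 10.5, -120, 75], [0, 0, 0, 82, 10.5, -160, 75], [0, 0, 0, 82, 10.5, -185, 75], [0, 0, 0, 82, 10.5, -190, 75], [0, 0, 0, 82, 10.5, -190, 30], [0, 0, 0, 82, 10.5, -190, 30], [0, 0, 0, 82, 10.5, -190, 30], [0, 0, 0, 82, 10.5, -190, 30]], grip_force=15)

```text
time_s: 4.4
ee_pos: [621.7, 51.9, 25.0]
ee_rot: [9.5, 89.9, 3.6]
force: [-0.7, -0.4, 2.3]
gripper_width: 39.2
```

Run:
```python
from h import *
goto(622,-218,120,20)
C=cam("top"); i=grab_frame("top")
for b in blobs("top",i,C,(0,80,40),(12,255,180),20,150,(540,700,-320,-140)): print(b[:4])
```

```text
turn [-0.   0.1 25.9] shift [   0.3 -269.9   95. ] rows>= 4.6 now [621.7  51.9  25. ] a -5.9 j [ 4. 32. 97. -0. 51. 10.] w 39.2
```

Request:
drive_tool(plan=[[0, 0, 0, 0, 0, 30, 30], [0, 0, 0, 0, 0, 80, 30], [0, 0, 6, 0, -30, 95, 30], [0, 0, 12, 0, -80, 95, 30], [0, 0, 19, 0, -130, 95, 30], [0, 0, 25.9, 2, -180, 95, 30], [0, 0, 25.9, 4, -230, 95, 30], [0, 0, 25.9, 5, -265, 95, 30], [0, 0, 25.9, 5, -270, 95, 30], [0, 0, 25.9, 5, -270, 95, 30]])

```text
time_s: 5.7
ee_pos: [626.4, -217.6, 119.8]
ee_rot: [40.0, 89.9, 60.0]
force: [-1.4, -1.5, -0.3]
gripper_width: 39.1
```

Run:
```python
from h import *
goto(626,-218,120,20)
C=cam("wrist"); i=grab_frame("wrist"); save("w2",i,1.25)
print([ (w,p) for p,a,w in find("wrist","tray",0,C)],[ (w,p) for p,a,w in find("wrist","rosin",104,C)],[ (w,p) for p,a,w in find("wrist","tray_in",6,C)])
C=cam("top"); i=grab_frame("top");print(find("top","tray",0))
h=cv2.cvtColor(i,cv2.COLOR_RGB2HSV); print(h[194,385:395])
```

```text
turn [-0.1  0.1 -0. ] shift [-0.4 -0.4  0.2] rows>= 0.0 now [ 626.4 -217.6  119.8] a 20.0 j [-20.  30.  85.   0.  65. -40.] w 39.1
[(array([ 610. , -218.3,    0. ]), 0.94)] [(array([ 629.2, -224.6,  104. ]), 0.81)] [(array([ 612.9, -218.4,    6. ]), 0.59)]
[(0.66, array([323.8, 188.2]), array([645.4,  21. ,   0. ])), (0.58, array([386.6, 190.7]), array([ 632.2, -216. ,    0. ])), (0.53, array([388.9, 197.8]), array([ 605. , -223.9,    0. ]))]
[[ 46  45 208]
 [ 48  38 114]
 [ 48  42 218]
 [ 46  45 229]
 [ 47  42 188]
 [106  53  53]
 [116  30  59]
 [100  13  60]
 [106  45  63]
 [108  59  87]]
```

View pics/w2.png

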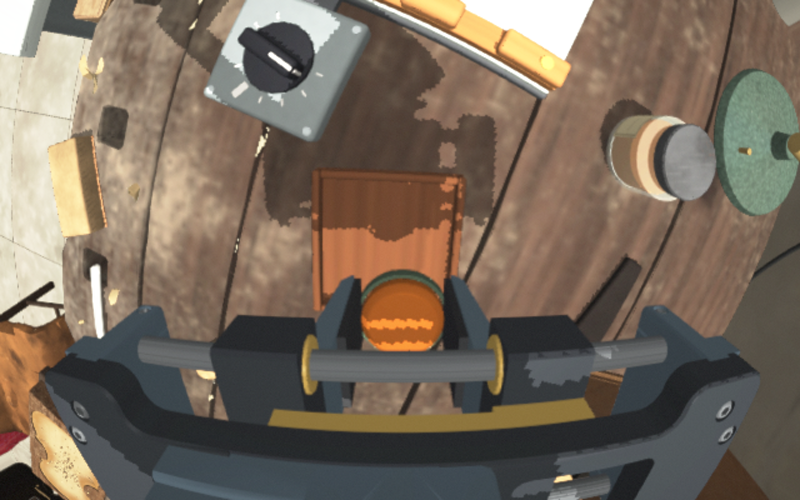

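Run:
```python
from h import *
C=cam("wrist")
P=[unproj(C,np.array(p)/1.25,22)[:2] for p in [(313,169),(465,175),(313,305),(461,285)]]
print(P); e=P[1]-P[0]; t=np.degrees(np.arctan2(e[1],e[0])); print(np.linalg.norm(e),t)
u=e/np.linalg.norm(e); v=np.array([u[1],-u[0]]); print("centre",(P[0]+P[1])/2+v*55)
```

```text
[array([ 547.5, -182.6]), array([ 649.7, -150.2]), array([ 577.2, -283.7]), array([ 678.8, -228.1])]
107.17000980661555 17.557302669020057
centre [ 615.2 -218.8]
```

Run:
```python
from h import *
C=cam("top")
P=[unproj(C,p,22)[:2] for p in [(370.4,186.2),(398.6,175.9),(380.1,212.6),(408,203)]]
print(P,np.mean(P,0))
print("pads top",[unproj(C,(205+x/3.9,140+y/3.9),20)[:2] for x,y in [(442,344),(449,271)]])
```

```text
[array([ 646.9, -153. ]), array([ 684.1, -259.3]), array([ 547.5, -186.3]), array([ 581.7, -290.8])] [ 615.1 -222.4]
pads top [array([493.3,  43.3]), array([562.7,  35.7])]
```

Request:
drive_tool(plan=[[0, 0, -2, -11, -2.5, 0, 30], [0, 0, -2, -11, -2.5, -50, 30], [0, 0, -2, -11, -2.5, -85, 30], [0, 0, -2, -11, -2.5, -102, 30], [0, 0, -2, -11, -2.5, -108.5, 30], [0, 0, -2, -11, -2.5, -108.5, 30], [0, 0, -2, -11, -2.5, -108.5, 54], [0, 0, -2, -11, -2.5, -108.5, 54], [0, 0, -2, -11, -2.5, -70, 54], [0, 0, -2, -11, -2.5, 0, 54]])

```text
time_s: 7.25
ee_pos: [614.4, -219.0, 112.0]
ee_rot: [118.9, 89.8, 137.0]
force: [0.8, 0.2, -0.5]
gripper_width: 54.1
```

Run:
```python
from h import *
for n in("top","side"):
  grab_frame(n); print([(p,w) for p,a,w in find(n,"rosin",6)])
  print("blanks",[(p,a,w) for p,a,w in find(n,"blank_1",0)])
i=grab_frame("top"); C=cam("top")
for b in blobs("top",i,C,(8,60,120),(26,200,255),8,25,(350,760,-500,420)): print(*b[:4])
goto(500,-395,150,-30)
```

```text
[]
blanks [(0.62, array([436.7, 226.7]), array([ 493.5, -398.8,    0. ])), (0.61, array([252.9, 192.8]), array([632., 289.,   0.])), (0.56, array([267.3, 172.7]), array([708.3, 234.5,   0. ])), (0.53, array([235.6, 188.8]), array([648.3, 354.8,   0. ]))]
[(0.4, array([ 611.1, -234.6,    6. ]))]
blanks [(0.74, array([291.9, 281. ]), array([619.7, 277.5,   0. ])), (0.72, array([272.2, 308.9]), array([651.3, 363.9,   0. ])), (0.55, array([356.5, 144. ]), array([ 487.5, -400.5,    0. ])), (0.47, array([261.9, 264.4]), array([705.9, 230.8,   0. ]))]
[ 439.8 -343. ] [76.8 41.4] -46.62349319458008 [423.7 240.9]
[492.6  41.8] [53.  43.7] 83.43788146972656 [319.  228.7]
[562.5  33.9] [53.3 43.4] 83.39522552490234 [320.9 210. ]
[631.8  27.8] [52.6 41.7] 89.09795379638672 [322.3 191.5]
[ 666.6 -416.4] [26.7 22.6] -0.9038772583007812 [439.9 181.2]
[487.5 135.4] [682.6 510. ] -88.1616712808609 [279.7 221. ]
turn [ -0.1  -0.  -48.1] shift [-114.7 -175.9   38.7] rows>= 4.5 now [ 614.7 -219.1  111.3] a 18.1 j [-21.  29.  87.   0.  64. -39.] w 54.1
```

Request:
drive_tool(plan=[[0, 0, -8, -25, -36, 20, 80], [0, 0, -16, -50, -72, 40, 80], [0, 0, -24, -75, -108, 50, 80], [0, 0, -32, -100, -144, 50, 80], [0, 0, -40, -122, -175, 50, 80], [0, 0, -48, -122, -178, 50, 80], [0, 0, -48, -122, -178, 50, 80]])

```text
time_s: 8.48
ee_pos: [491.9, -397.1, 159.6]
ee_rot: [138.2, 89.8, 108.4]
force: [0.2, 0.2, 0.3]
gripper_width: 80.5
```

Run:
```python
from h import *
goto(490,-398,160,-30)
C=cam("wrist"); i=grab_frame("wrist"); 
r=rectify("wrist",i,430,550,-460,-340,8,4,C); save("w3",np.hstack([r,cv2.resize(i[100:300,220:420],(480,480))]) ,.8)
print([ (w,p,a) for p,a,w in find("wrist","blank_1",0,C)],[ (w,p,a) for p,a,w in find("wrist","rosin",6,C)])
for b in blobs("wrist",i,C,(8,60,120),(26,200,255),8,100,(430,550,-460,-340)): print(*b[:4])
```

```text
turn [-0.2 -0.1 -0.1] shift [-1.9 -0.9  0.4] rows>= 0.0 now [ 491.9 -397.1  159.6] a -29.9 j [-40.  26.  86.   0.  68. -10.] w 80.5
[(array([ 492.5, -394.9,    0. ]), 0.77, array([322.1, 180.9]))] []
[ 454.5 -448.4] [163.4 104.2] 84.94589233398438 [316.9 227.3]
[ 479.  -358.5] [32.4 21.4] 59.40025329589844 [293.7 160.2]
```

View pics/w3.png

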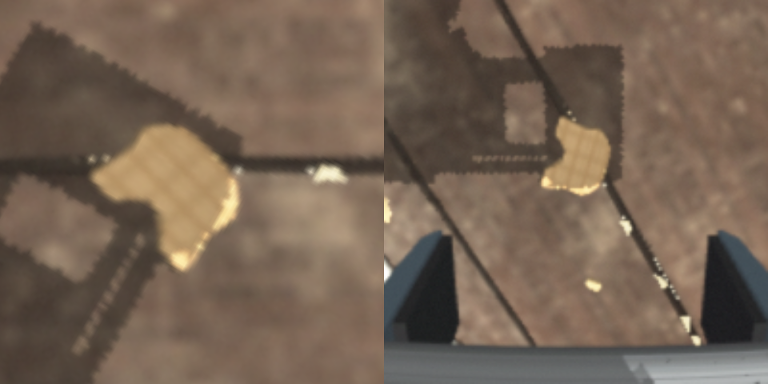

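Request:
drive_tool(plan=[[0, 0, -9, 0, 1, -40, 60], [0, 0, -17, 0, 2, -90, 60], [0, 0, -17, 0, 2, -130, 60], [0, 0, -17, 0, 2, -150, 60], [0, 0, -17, 0, 2, -157, 60], [0, 0, -17, 0, 2, -157, 60], [0, 0, -17, 0, 2, -157, 22], [0, 0, -17, 0, 2, -157, 22], [0, 0, -17, 0, 2, -157, 22], [0, 0, -17, 0, 2, -157, 22]], grip_force=15)

```text
time_s: 9.88
ee_pos: [493.0, -394.6, 4.1]
ee_rot: [112.0, 89.8, 65.3]
force: [-0.3, 0.7, 3.2]
gripper_width: 32.4
```

Run:
```python
from h import *
goto(632.2,30.9,110,-6)
```

```text
turn [-0.2  0.  40.7] shift [139.2 425.5 105.9] rows>= 7.4 now [ 493.  -394.6    4.1] a -46.7 j [-40.  34.  97.   0.  49.   7.] w 32.4
```

Request:
drive_tool(plan=[[0, 0, 0, 0, 0, 40, 22], [0, 0, 4, 10, 30, 90, 22], [0, 0, 10, 30, 85, 106, 22], [0, 0, 17, 49, 143, 106, 22], [0, 0, 24, 68, 200, 106, 22], [0, 0, 31, 87, 258, 106, 22], [0, 0, 37, 106, 315, 106, 22], [0, 0, 40.7, 125, 372, 106, 22], [0, 0, 40.7, 136, 415, 106, 22], [0, 0, 40.7, 139, 425, 106, 22]])

```text
time_s: 11.12
ee_pos: [632.3, 33.0, 109.9]
ee_rot: [111.0, 89.8, 105.1]
force: [0.1, 0.0, 0.2]
gripper_width: 32.7
```

Run:
```python
from h import *
goto(632.2,30.9,110,-6)
C=cam("wrist"); i=grab_frame("wrist"); save("w4",i[60:340,120:520],2)
for b in blobs("wrist",i,C,(10,70,60),(28,255,255),20,150,(380,720,-60,160)): print(b[0],b[1],round(b[2],1),b[3])
print([ (w,p,a) for p,a,w in find("wrist","pad_1",20,C)],find("wrist","blank_1",106,C))
```

```text
turn [-0.2 -0.  -0.1] shift [-0.1 -2.1  0.1] rows>= 0.0 now [632.3  33.  109.9] a -5.9 j [ 2. 28. 90.  0. 62.  8.] w 32.7
[558.  -58.6] [60.8 11.1] 77.5 [258.5 293. ]
[387.4  15.9] [22.5 21.7] 8.0 [106.3 236.4]
[629.8   4.9] [106.8  52.4] 84.2 [322.8 229.2]
[561.8  38. ] [55.6 47.8] 83.4 [245.1 203.3]
[492.2  46.1] [55.7 47.8] 83.6 [176.7 202.5]
[479.4 154.3] [55.6 12.5] -5.8 [146.5  93.9]
[519.9 150.5] [19.  13.4] -3.7 [182.7  88.9]
[627.9  74.4] [422.7 285.9] -0.1 [366.2 124.8]
[(array([633.2,  27.9,  20. ]), 0.96, array([323.7, 208. ])), (array([490. ,  47.2,  20. ]), 0.69, array([173.4, 202.6])), (array([559.8,  41.3,  20. ]), 0.67, array([241.6, 201.6]))] [(0.79, array([321.9, 244.1]), array([632.2,  33.6, 106. ])), (0.61, array([318.9, 208.4]), array([632.8,  57.3, 106. ]))]
```

View pics/w4.png

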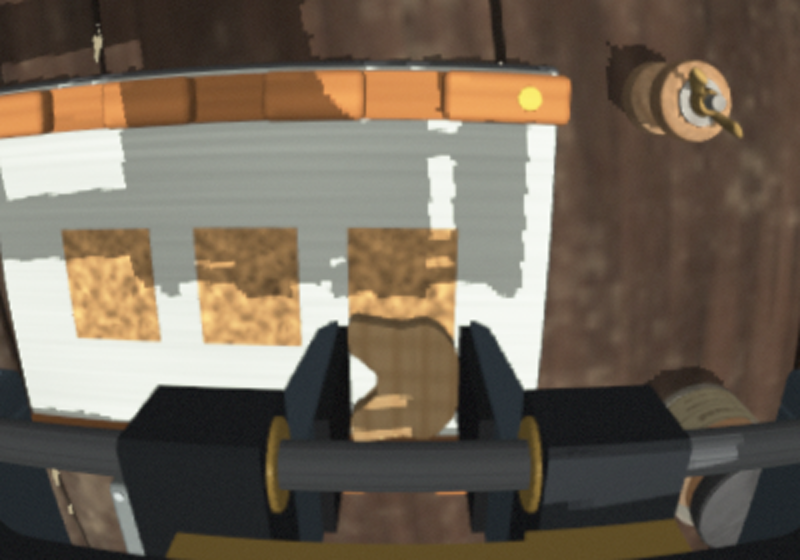

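Request:
drive_tool(plan=[[0, 0, 0, 0, -2.5, -30, 22], [0, 0, 0, 0, -2.5, -60, 22], [0, 0, 0, 0, -2.5, -78, 22], [0, 0, 0, 0, -2.5, -85.5, 22], [0, 0, 0, 0, -2.5, -85.5, 22], [0, 0, 0, 0, -2.5, -85.5, 22], [0, 0, 0, 0, -2.5, -85.5, 50], [0, 0, 0, 0, -2.5, -85.5, 50], [0, 0, 0, 0, -2.5, -40, 60], [0, 0, 0, 0, -2.5, 20, 80]])

```text
time_s: 12.52
ee_pos: [630.6, 27.4, 129.6]
ee_rot: [165.5, 89.7, 159.5]
force: [1.6, -0.1, -0.2]
gripper_width: 66.9
```

Run:
```python
from h import *
goto(625,282,160,-6)
n="top"; grab_frame(n)
print("blanks",[(p,a,w) for p,a,w in find(n,"blank_1",0)]); print("bars",[(p,a,w) for p,a,w in find(n,"bar_1",0)])
```

```text
turn [-0.1 -0.3  0. ] shift [ -5.6 254.6  30.4] rows>= 4.1 now [630.6  27.4 129.6] a -6.0 j [ 1. 27. 89.  0. 65.  7.] w 66.9
blanks [(0.55, array([233.5, 191.9]), array([636.5, 362.7,   0. ])), (0.51, array([267.6, 175.6]), array([697. , 233.5,   0. ])), (0.42, array([255.3, 194.7]), array([624.7, 280.1,   0. ]))]
bars [(0.96, array([230.5, 247.4]), array([427.7, 372.2,   0. ])), (0.73, array([402.2, 273. ]), array([ 324. , -264.2,    0. ])), (0.7, array([217.4, 236.1]), array([470.7, 421.7,   0. ])), (0.58, array([262.6, 232.9]), array([479.9, 252.5,   0. ]))]
```

Run:
```python
from h import *
goto(632,30.6,129,-6)
C=cam("wrist"); i=grab_frame("wrist"); r=rectify("wrist",i,590,675,-15,75,24,6,C); save("w5",r)
print([ (w,p,a) for p,a,w in find("wrist","blank_1",20,C)],[ (w,p,a) for p,a,w in find("wrist","pad_1",20,C)])
```

```text
turn [-0.1  0.4  0. ] shift [-2.1  3.1 -5. ] rows>= 0.1 now [634.1  27.5 134. ] a -6.0 j [ 1. 27. 88.  0. 64.  7.] w 78.2
[(array([630.7,  26.8,  20. ]), 0.78, array([317.7, 196. ])), (array([488.6,  40.5,  20. ]), 0.7, array([179.8, 197.5]))] [(array([631.3,  28.3,  20. ]), 0.67, array([318.1, 194.4])), (array([491.3,  45.3,  20. ]), 0.63, array([181. , 192.8])), (array([561.9,  40.1,  20. ]), 0.56, array([246.1, 190.2]))]
```

View pics/w5.png

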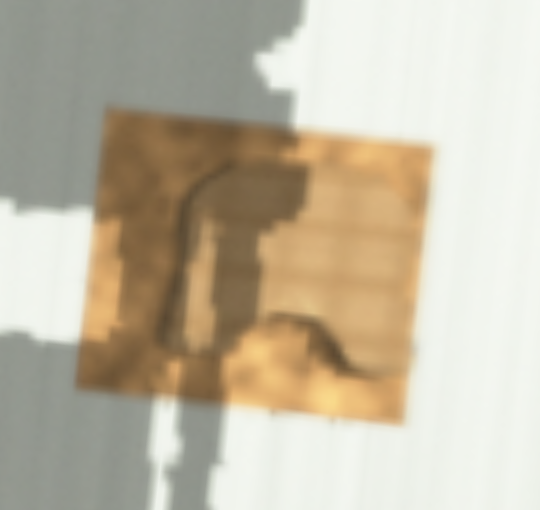

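Run:
```python
from h import *
grab_frame("top"); goto(632.5,27.5,24.3,-6)
```

```text
turn [-0.1 -0.3  0. ] shift [   2.1    0.1 -103.8] rows>= 1.7 now [630.4  27.4 128.1] a -6.0 j [ 1. 27. 89.  0. 64.  7.] w 80.1
```

Request:
drive_tool(plan=[[0, -0.3, 0, 2, 0, -50, 60], [0, -0.3, 0, 2, 0, -85, 60], [0, -0.3, 0, 2, 0, -100, 60], [0, -0.3, 0, 2, 0, -103.5, 60], [0, -0.3, 0, 2, 0, -103.5, 60], [0, -0.3, 0, 2, 0, -103.5, 22], [0, -0.3, 0, 2, 0, -103.5, 22], [0, -0.3, 0, 2, 0, -103.5, 22], [0, -0.3, 0, 2, 0, -103.5, 22], [0, -0.3, 0, 2, 0, -103.5, 22]], grip_force=15)

```text
time_s: 14.12
ee_pos: [632.6, 27.4, 25.2]
ee_rot: [71.2, 89.9, 65.2]
force: [-1.1, 0.2, 4.4]
gripper_width: 32.1
```

Request:
drive_tool(plan=[[0, 0, 0, 0, 0, 3, 22], [0, 0, 0, -0.5, 3, 3, 22], [0, 0, 0, -0.5, 3.5, 3, 22], [0, 0, 0, -0.5, 3.5, 1.5, 22], [0, 0, 0, -0.5, 3.5, 0.3, 22], [0, 0, 0, -0.5, 3.5, 0.3, 22], [0, 0, 0, -0.5, 3.5, 0.3, 50], [0, 0, 0, -0.5, 3.5, 0.3, 50], [0, 0, 0, -0.5, 3.5, 10, 60], [0, 0, 0, -0.5, 3.5, 40, 60]])

```text
time_s: 15.38
ee_pos: [631.0, 30.8, 64.6]
ee_rot: [150.6, 89.8, 144.5]
force: [-0.2, 0.0, -0.1]
gripper_width: 59.8
```

Request:
drive_tool(plan=[[0, 0, 0, 0, 0, 60, 60], [0, 0, 0, -1, 60, 90, 70], [0, 0, 0, -2, 120, 95, 80], [0, 0, 0, -4, 180, 95, 80], [0, 0, 0, -5, 235, 95, 80], [0, 0, 0, -6, 251, 95, 80], [0, 0, 0, -6, 251, 95, 80], [0, 0, 0, -6, 251, 95, 80], [0, 0, 0, -6, 251, 95, 80]])

```text
time_s: 16.5
ee_pos: [625.3, 280.0, 159.8]
ee_rot: [155.7, 89.8, 149.6]
force: [-0.1, 0.1, 0.0]
gripper_width: 80.1
```

Run:
```python
from h import *
C=cam("wrist"); i=grab_frame("wrist"); 
r=rectify("wrist",i,560,690,210,340,8,4,C); q=rectify("wrist",i,560,690,-25,85,24,4,C); save("w6",np.hstack([r,q]),.8)
print([ (w,p,a) for p,a,w in find("wrist","blank_1",0,C)])
goto(625,281,4,-6)
```

```text
[(array([623.9, 275.4,   0. ]), 0.95, array([321.5, 187. ])), (array([700.2, 228.9,   0. ]), 0.63, array([391. , 218.9])), (array([644.9, 362.6,   0. ]), 0.57, array([332.5, 105.8]))]
turn [-0.1 -0.1  0.1] shift [  -0.3    0.5 -155.8] rows>= 2.5 now [625.3 280.5 159.8] a -6.1 j [23. 30. 78.  0. 72. 29.] w 80.3
```

View pics/w6.png

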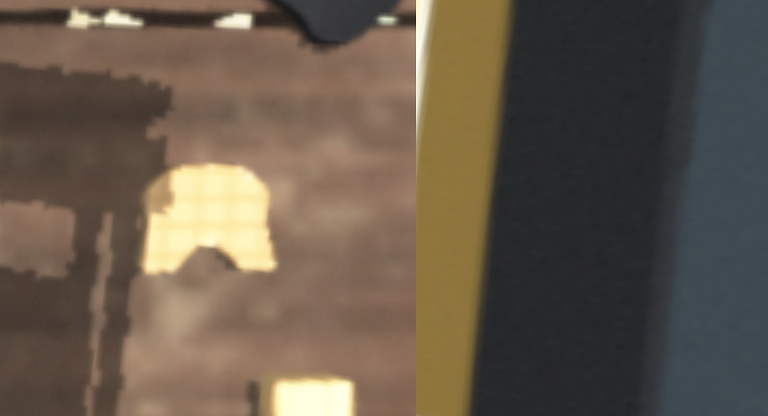

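Request:
drive_tool(plan=[[0, 0, 6, -2.8, -5.5, -40, 60], [0, 0, 6, -2.8, -5.5, -90, 60], [0, 0, 6, -2.8, -5.5, -130, 60], [0, 0, 6, -2.8, -5.5, -150, 60], [0, 0, 6, -2.8, -5.5, -156, 60], [0, 0, 6, -2.8, -5.5, -156, 60], [0, 0, 6, -2.8, -5.5, -156, 22], [0, 0, 6, -2.8, -5.5, -156, 22], [0, 0, 6, -2.8, -5.5, -156, 22], [0, 0, 6, -2.8, -5.5, -156, 22]])

```text
time_s: 17.85
ee_pos: [622.7, 275.1, 4.4]
ee_rot: [137.7, 89.8, 137.6]
force: [-0.1, -0.1, 3.2]
gripper_width: 32.5
```

Run:
```python
from h import *
goto(492.5,46,130,-6)
```

```text
turn [-0.1 -0.1 -5.9] shift [-130.2 -229.1  125.6] rows>= 4.7 now [622.7 275.1   4.4] a -0.1 j [23. 38. 89.  0. 53. 23.] w 32.5
```

Request:
drive_tool(plan=[[0, 0, 0, 0, 0, 50, 22], [0, 0, 0, 0, 0, 100, 22], [0, 0, -3, -25, -45, 125, 22], [0, 0, -6, -53, -95, 125, 22], [0, 0, -6, -81, -145, 125, 22], [0, 0, -6, -110, -195, 125, 22], [0, 0, -6, -128, -225, 125, 22], [0, 0, -6, -130, -229, 125, 22], [0, 0, -6, -130, -229, 125, 22], [0, 0, -6, -130, -229, 125, 22]])

```text
time_s: 19.1
ee_pos: [493.6, 47.0, 129.5]
ee_rot: [120.7, 89.9, 114.6]
force: [-0.2, -0.3, -0.0]
gripper_width: 32.2
```

Run:
```python
from h import *
s=state();C=cam("wrist",s); i=grab_frame("wrist")
r=rectify("wrist",i,440,680,-30,110,22,3,C); r2=i[140:320,230:410]; save("w7",np.hstack([r,cv2.resize(r2,(360,r.shape[0]))]),.75)
for b in blobs("wrist",i,C,(10,70,60),(28,255,255),20,150,(380,720,-60,160)): print(b[0],b[1],round(b[2],1),b[3])
print([ (w,p) for p,a,w in find("wrist","blank_1",s["ee_pos"][2]-4.4,C)],[ (w,p) for p,a,w in find("wrist","blank_1",20,C)])
goto(492.5,46,24.4,-6)
```

```text
[412.7 -57.6] [65.4 11.9] 77.3 [258.4 293. ]
[380.1  13. ] [28.4 22.3] -64.4 [214.8 237.9]
[403.  13.] [37.   8.6] 88.5 [237.4 236.7]
[419.5  30.4] [76.5 14. ] 88.9 [247.8 217.6]
[632.3  30.2] [55.7 47.7] 83.4 [458.6 197.7]
[562.4  37.9] [56.  47.7] 83.4 [393.4 196.9]
[490.4  12.7] [121.6  58.6] 84.0 [322.1 226.2]
[708.9  10.8] [560.3 550.4] 1.8 [504.1 146.3]
[(array([581.9,  67.3, 125.1]), 0.95), (array([616.8, 190.3, 125.1]), 0.9)] [(array([629.5,  29.1,  20. ]), 0.95), (array([685.2, 225.8,  20. ]), 0.9)]
turn [-0.1 -0.1  0. ] shift [  -0.6   -0.9 -104.9] rows>= 1.7 now [493.1  46.9 129.3] a -6.0 j [  4.  15. 107.   0.  58.  10.] w 32.1
```

View pics/w7.png

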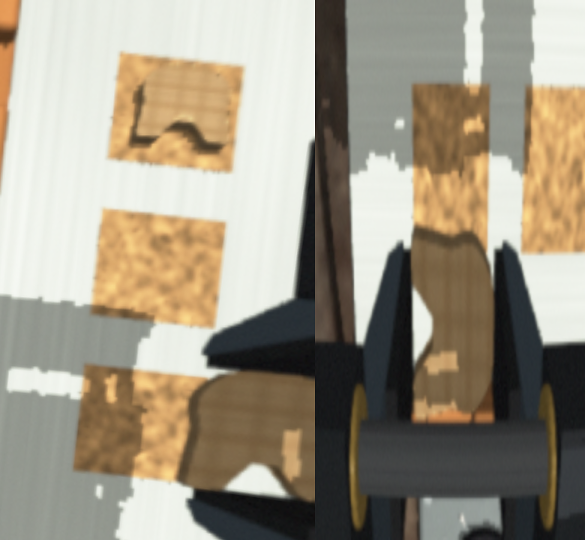

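Request:
drive_tool(plan=[[0, 0, 0, -0.6, -0.9, -40, 22], [0, 0, 0, -0.6, -0.9, -80, 22], [0, 0, 0, -0.6, -0.9, -98, 22], [0, 0, 0, -0.6, -0.9, -104.5, 22], [0, 0, 0, -0.6, -0.9, -104.5, 22], [0, 0, 0, -0.6, -0.9, -104.5, 22], [0, 0, 0, -0.6, -0.9, -104.5, 50], [0, 0, 0, -0.6, -0.9, -104.5, 50], [0, 0, 0, -0.6, -0.9, -90, 55], [0, 0, 0, -0.6, -0.9, -40, 60]])

```text
time_s: 20.5
ee_pos: [490.8, 45.8, 88.8]
ee_rot: [173.0, 89.6, 167.0]
force: [-0.1, -0.8, 0.4]
gripper_width: 59.6
```

Request:
drive_tool(plan=[[0, 0, 10, 0, 20, 40, 70], [0, 0, 20, -2, 70, 70, 80], [0, 0, 30, -4, 120, 90, 80], [0, 0, 40, -7, 170, 110, 80], [0, 0, 50, -10, 210, 110, 80], [0, 0, 60, -12, 240, 110, 80], [0, 0, 70, -12, 260, 110, 80], [0, 0, 80, -12, 270, 110, 80], [0, 0, 90, -12, 270, 110, 80], [0, 0, 90, -12, 270, 110, 80]])

```text
time_s: 21.75
ee_pos: [478.7, 316.0, 199.7]
ee_rot: [178.0, 89.6, -98.1]
force: [0.2, 0.2, 0.1]
gripper_width: 79.9
```

Run:
```python
from h import *
s=state();s2=None
grab_frame("top");grab_frame("top")
s=state();C=cam("wrist",s); i=grab_frame("wrist"); save("w8",i,1.25)
print([ (w,p,a) for p,a,w in find("wrist","bar_1",0,C)],[ (w,p) for p,a,w in find("wrist","blank_1",20,C)])
for b in blobs("wrist",i,C,(10,60,80),(30,255,255),16,150,(330,620,200,460)): print(b[0],b[1],round(b[2],1),b[3])
goto(480,250,80,84)
```

```text
[(array([451.4, 432.1,   0. ]), 0.87, array([413.5, 143.8])), (array([ 608.9, -217.8,    0. ]), 0.69, array([ 57.7, 274. ])), (array([428.4, 381.2,   0. ]), 0.59, array([371.8, 128.3]))] [(array([494.8,  39.9,  20. ]), 0.93), (array([684.1, 240. ,  20. ]), 0.69), (array([622.9, 364.6,  20. ]), 0.49)]
turn [ 0.4 -0.1  0.1] shift [   1.2  -65.7 -119.1] rows>= 2.2 now [478.8 315.7 199.1] a 83.9 j [ 32.  19.  91.  -0.  70. -51.] w 80.2
```

View pics/w8.png

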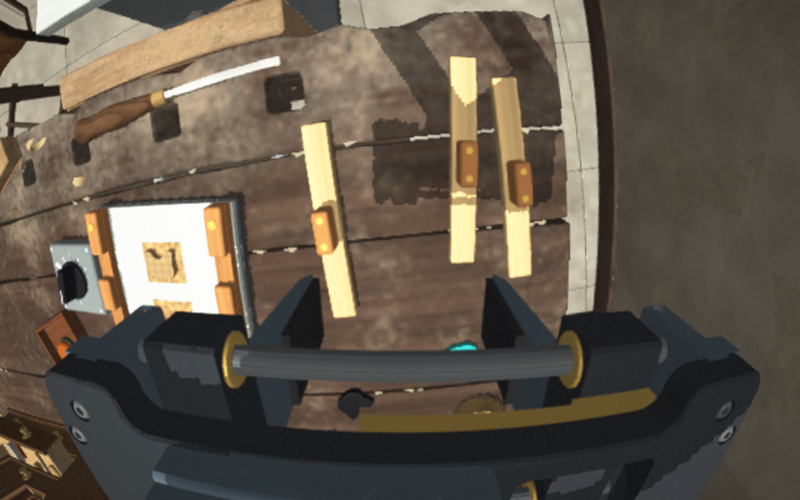

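Run:
```python
from h import *
C=cam("wrist")
def bar(a,b):
    A,B=[unproj(C,np.array(p)/1.25,16)[:2] for p in (a,b)]; d=B-A
    print("mid",(A+B)/2,"len",np.linalg.norm(d).round(1),"dir",np.degrees(np.arctan2(d[1],d[0])).round(1))
bar((315,123),(342,317)); bar((463,57),(462,263)); bar((504,79),(520,276))
i=grab_frame("wrist"); m=cv2.inRange(cv2.cvtColor(i,cv2.COLOR_RGB2HSV),np.array((5,140,60)),np.array((17,255,255)))
for c in cv2.findContours(m,0,2)[0]:
    if cv2.contourArea(c)>40: 
        p=c.reshape(-1,2).mean(0); print(p*1.25,cv2.contourArea(c),unproj(C,p,40)[:2])
goto(480,250,80,84)
```

```text
mid [474.5 244.3] len 195.4 dir -1.0
mid [428.3 377.7] len 195.6 dir -5.1
mid [449.9 425.2] len 193.0 dir 1.7
[ 53.7 338.8] 520.0 [ 581.8 -205.4]
[104.9 265. ] 1233.5 [481.7 -29.3]
[325.4 229.3] 568.0 [472.4 247.2]
[221.1 256.7] 1376.0 [487.3 136.9]
[518.4 181.3] 588.0 [446.6 421.9]
[472.4 167.8] 557.5 [431.6 381.2]
[ 4.  60.2] 45.0 [ 180.7 -187.2]
[ 6.5 41.6] 65.5 [ 155.6 -180.5]
turn [ 0.4 -0.1  0.1] shift [   1.2  -65.7 -119. ] rows>= 2.2 now [478.8 315.7 199. ] a 83.9 j [ 32.  19.  91.  -0.  70. -51.] w 80.1
```

Request:
drive_tool(plan=[[0, 0, 5, -2, -35, -30, 50], [0, 0, 5, -4.5, -70.5, -80, 45], [0, 0, 5, -4.5, -70.5, -130, 45], [0, 0, 5, -4.5, -70.5, -165, 45], [0, 0, 5, -4.5, -70.5, -180, 45], [0, 0, 5, -4.5, -70.5, -180, 45], [0, 0, 5, -4.5, -70.5, -180, 8], [0, 0, 5, -4.5, -70.5, -180, 8], [0, 0, 5, -4.5, -70.5, -180, 8], [0, 0, 5, -4.5, -70.5, -180, 8]], grip_force=35)

```text
time_s: 23.3
ee_pos: [474.7, 245.3, 19.8]
ee_rot: [-177.5, 89.6, -88.6]
force: [-1.4, -1.1, 5.5]
gripper_width: 16.1
```

Run:
```python
from h import *
goto(632,30.5,130,-6)
```

```text
turn [  0.3  -0.3 -94.9] shift [ 157.3 -214.8  110.2] rows>= 8.9 now [474.7 245.3  19.8] a 88.9 j [ 26.  26. 109.  -1.  45. -62.] w 16.1
```

Request:
drive_tool(plan=[[0, 0, 0, 0, 0, 40, 8], [0, 0, 0, 0, 0, 90, 8], [0, 0, -9, 10, -15, 110, 8], [0, 0, -19, 35, -45, 110, 8], [0, 0, -29, 60, -80, 110, 8], [0, 0, -39, 85, -115, 110, 8], [0, 0, -49, 110, -150, 110, 8], [0, 0, -59, 135, -185, 110, 8], [0, 0, -69, 150, -205, 110, 8], [0, 0, -79, 157, -215, 110, 8]])

```text
time_s: 24.55
ee_pos: [632.2, 28.9, 129.2]
ee_rot: [-177.9, 89.6, -168.4]
force: [0.3, -0.1, -1.1]
gripper_width: 15.9
```

Run:
```python
from h import *
goto(632,30.5,130,-6)
```

```text
turn [  0.   -0.4 -15.4] shift [-0.2  1.6  0.8] rows>= 1.4 now [632.2  28.9 129.2] a 9.4 j [ 2. 27. 88. -0. 65. -8.] w 15.9
```

Request:
drive_tool(plan=[[0, 0, -8, 0, 1.6, 0, 8], [0, -0.4, -15.4, 0, 1.6, -20, 8], [0, -0.4, -15.4, 0, 1.6, -40, 8], [0, -0.4, -15.4, 0, 1.6, -54, 8], [0, -0.4, -15.4, 0, 1.6, -54, 8], [0, -0.4, -15.4, 0, 1.6, -54, 8]])

```text
time_s: 25.3
ee_pos: [632.8, 30.5, 75.8]
ee_rot: [-23.4, 90.0, -29.3]
force: [0.1, 0.4, -1.1]
gripper_width: 15.7
```

Run:
```python
from h import *
s=state();C=cam("wrist",s); i=grab_frame("wrist"); save("w9",i[60:360,120:520],2)
p=s["ee_pos"]; c,q=np.cos(np.radians(-6.2)),np.sin(np.radians(-6.2))
print("wrist",[proj(C,[562.3-q*y+c*70,38+c*y+q*70,z])*1-[120,60] for y,z in [(98,48),(85,44)]])
goto(632,30.5,52,-6.2)
```

```text
wrist [array([201.4,  24.8]), array([201.3,  45. ])]
turn [ 0.   0.1 -0.3] shift [ -0.8  -0.  -24. ] rows>= 0.4 now [632.8  30.5  76. ] a -5.9 j [ 2. 30. 92. -0. 58.  8.] w 16.0
```

View pics/w9.png

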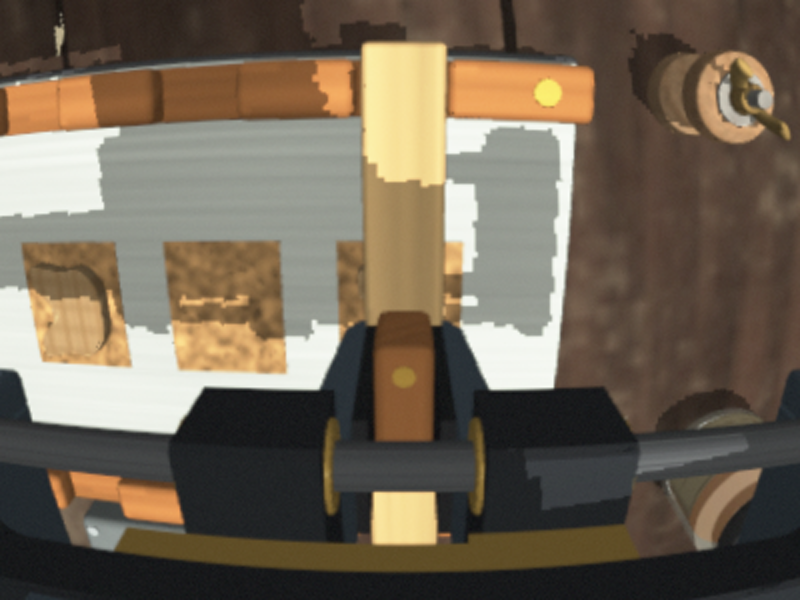

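Run:
```python
from h import *
C=cam("wrist"); c,q=np.cos(np.radians(-6.2)),np.sin(np.radians(-6.2))
for px,z in [((404,43),72.2),((355,75),44),((449,75),44),((236,70),44),((356,85),44)]:
  P=unproj(C,(px[0]/2+120,px[1]/2+60),z)[:2]-[562.3,38]; print(px,"plate xy",c*P[0]+q*P[1],-q*P[0]+c*P[1])
goto(632,30.5,52,-6.2)
```

```text
(404, 43) plate xy 70.42564822537635 98.33481267706146
(355, 75) plate xy 54.70404542614422 90.00139163790026
(449, 75) plate xy 85.05528348886185 90.1210446829983
(236, 70) plate xy 15.134786921701394 92.98718425668497
(356, 85) plate xy 55.020104521459004 86.71167371922432
turn [ 0.   0.1 -0.3] shift [ -0.8  -0.  -24. ] rows>= 0.4 now [632.8  30.5  76. ] a -5.9 j [ 2. 30. 92. -0. 58.  8.] w 16.0
```

Request:
drive_tool(plan=[[0, 0, -0.2, -0.4, 0, -10, 8], [0, 0, -0.2, -0.4, -0.3, -18, 8], [0, 0, -0.2, -0.4, -0.3, -22, 8], [0, 0, -0.2, -0.4, -0.3, -24, 8], [0, 0, -0.2, -0.4, -0.3, -24, 8], [0, 0, -0.2, -0.4, -0.3, -24, 8]])

```text
time_s: 26.1
ee_pos: [632.6, 30.3, 52.2]
ee_rot: [-9.2, 89.9, -15.4]
force: [0.8, 0.7, -0.4]
gripper_width: 15.7
```

Down at seat height with no jamming force; release and rise.

Request:
drive_tool(plan=[[0, 0, 0, 0, 0, -0.5, 40], [0, 0, 0, 0, 0, -0.5, 40], [0, 0, 0, 0, 0, 20, 40], [0, 0, 0, 0, 0, 60, 45], [0, 0, 0, 0, 0, 90, 60], [0, 0, 0, 0, 0, 90, 80], [0, 0, 0, 0, 0, 90, 80], [0, 0, 0, 0, 0, 90, 80]])

```text
time_s: 27.1
ee_pos: [631.7, 30.2, 140.5]
ee_rot: [-157.3, 89.9, -163.5]
force: [0.6, -0.7, -0.6]
gripper_width: 79.4
```

Run:
```python
from h import *
s=state();C=cam("wrist",s); i=grab_frame("wrist"); save("w10",i[60:360,120:520],1.5)
print([ (w,p) for p,a,w in find("wrist","bar_1",32,C)])
i=grab_frame("top"); save("t10",i[215:280,200:290],5); print(find("top","bar_1",0)); print(find("top","blank_1",20))
goto(428,378,150,85)
```

```text
[(array([629.8,  32.1,  32. ]), 0.98)]
[(0.75, array([214.7, 237.4]), array([465.9, 431.7,   0. ])), (0.69, array([229.1, 246.4]), array([431.5, 377.5,   0. ])), (0.4, array([323.2, 187. ]), array([650. ,  23.1,   0. ]))]
[(0.66, array([269.6, 175.2]), array([694.8, 223.2,  20. ])), (0.39, array([234.3, 189.2]), array([643.9, 355.4,  20. ]))]
turn [-0.   0.  91.2] shift [-204.4  347.8    8.4] rows>= 8.5 now [632.4  30.2 141.6] a -6.2 j [ 2. 26. 88. -0. 66.  8.] w 79.7
```

View pics/w10.png

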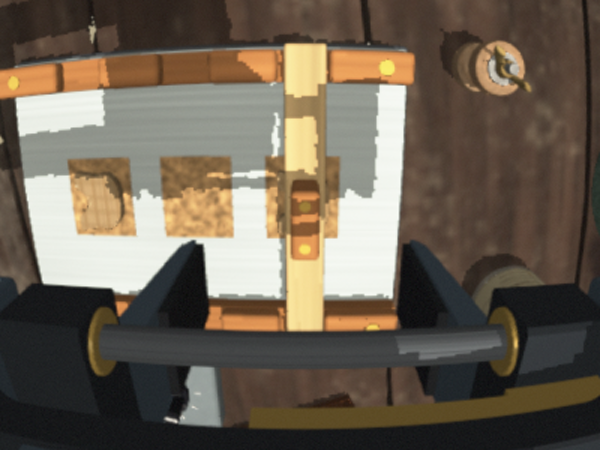

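Request:
drive_tool(plan=[[0, 0, 10, -20, 36, 10, 60], [0, 0, 20, -43, 74, 10, 60], [0, 0, 30, -66, 112, 10, 60], [0, 0, 40, -89, 150, 10, 60], [0, 0, 50, -112, 188, 10, 60], [0, 0, 60, -135, 226, 10, 60], [0, 0, 70, -158, 264, 10, 60], [0, 0, 80, -181, 302, 10, 60], [0, 0, 90, -204, 340, 10, 60], [0, 0, 91.2, -204, 348, 10, 60]])

```text
time_s: 28.6
ee_pos: [427.0, 380.1, 151.5]
ee_rot: [-0.7, 90.0, 84.6]
force: [0.4, -0.2, -0.4]
gripper_width: 60.1
```

Request:
drive_tool(plan=[[0, 0, 0, 0, 0, 0, 60], [0, 0, 0, 0, 0, 0, 60]])

```text
time_s: 28.85
ee_pos: [427.4, 379.3, 151.4]
ee_rot: [21.6, 90.0, 106.8]
force: [0.7, 0.5, -0.5]
gripper_width: 60.0
```

Run:
```python
from h import *
s=state();C=cam("wrist",s); i=grab_frame("wrist"); cv2.imwrite("pics/w11.png",i[...,::-1])
print([ (w,p,a) for p,a,w in find("wrist","bar_1",0,C)])
H=cv2.cvtColor(i,cv2.COLOR_RGB2HSV)
m=cv2.inRange(H,np.array((5,140,60)),np.array((17,255,255)))
for c in cv2.findContours(m,0,2)[0]:
    if cv2.contourArea(c)>60: 
        p=c.reshape(-1,2).mean(0); print("block",p,cv2.contourArea(c),unproj(C,p,40)[:2])
m=cv2.inRange(H,np.array((15,40,90)),np.array((30,150,255)))
for c in cv2.findContours(m,0,2)[0]:
    if cv2.contourArea(c)>150: 
        w=np.array([unproj(C,p[0],16)[:2] for p in c],np.float32); print("pale",cv2.minAreaRect(w))
goto(428.3,377.7,19.8,85)
```

```text
[(array([449.3, 429.3,   0. ]), 0.81, array([367.8, 199.8]))]
block [ 27.3 302.4] 869.5 [ 582.2 -163.7]
block [128.1 240. ] 381.5 [462.8 150.5]
block [ 46.1 243.5] 676.0 [465.6 -18.5]
block [369.8 207.4] 156.5 [444.1 425.7]
block [321.3 189.4] 423.0 [422.2 380.4]
pale ((1071.0863037109375, -759.91650390625), (74.8929214477539, 698.7523193359375), 29.406051635742188)
pale ((633.8756713867188, 451.645751953125), (371.09246826171875, 34.295631408691406), 85.21292877197266)
pale ((568.7682495117188, 500.6131591796875), (73.3514404296875, 21.078392028808594), 7.389482498168945)
pale ((546.5980834960938, 237.95285034179688), (21.630910873413086, 73.70268249511719), 74.5943374633789)
pale ((493.5250549316406, 41.64141082763672), (57.145652770996094, 48.566837310791016), 85.45401000976562)
pale ((462.0755920410156, 113.01949310302734), (19.831911087036133, 31.304609298706055), 83.87042999267578)
pale ((465.3183898925781, -67.61662292480469), (37.13112258911133, 77.63229370117188), 86.85834503173828)
pale ((429.3908996582031, 303.52630615234375), (44.59624099731445, 24.864994049072266), 66.22962951660156)
pale ((415.9503173828125, 130.42718505859375), (25.425277709960938, 82.96009063720703), 6.309774398803711)
pale ((446.1257629394531, 424.76715087890625), (60.97602081298828, 191.12127685546875), 80.54696655273438)
pale ((344.7767333984375, 460.8223876953125), (115.41717529296875, 38.95451354980469), 0.8548238277435303)
pale ((294.52227783203125, 435.5888977050781), (86.1448745727539, 28.84208869934082), 73.2620620727539)
pale ((337.187255859375, 135.78436279296875), (562.5496826171875, 269.38775634765625), 77.43931579589844)
pale ((858.5777587890625, 1018.4615478515625), (1551.244140625, 420.5415344238281), 31.66575813293457)
turn [-0.   0.  -0.2] shift [   0.8   -1.5 -131.7] rows>= 2.1 now [427.5 379.2 151.5] a 85.2 j [ 40.  21.  96.   0.  64. -45.] w 60.3
```

Request:
drive_tool(plan=[[0, 0, 0, 0.8, -0.5, -40, 34], [0, 0, 0, 0.8, -0.5, -75, 34], [0, 0, 0, 0.8, -0.5, -105, 34], [0, 0, 0, 0.8, -0.5, -125, 34], [0, 0, 0, 0.8, -0.5, -131.5, 34], [0, 0, 0, 0.8, -0.5, -131.5, 34], [0, 0, 0, 0.8, -0.5, -131.5, 8], [0, 0, 0, 0.8, -0.5, -131.5, 8], [0, 0, 0, 0.8, -0.5, -131.5, 8], [0, 0, 0, 0.8, -0.5, -131.5, 8]], grip_force=35)

```text
time_s: 30.2
ee_pos: [428.7, 378.9, 20.8]
ee_rot: [-44.5, 89.9, 40.7]
force: [-0.2, -1.2, 6.0]
gripper_width: 16.0
```

Run:
```python
from h import *
goto(492.5,45.6,130,-6.2)
```

```text
turn [  0.    0.1 -91.4] shift [  63.8 -333.3  109.2] rows>= 8.5 now [428.7 378.9  20.8] a 85.2 j [ 40.  29. 104.   0.  47. -45.] w 16.0
```

Request:
drive_tool(plan=[[0, 0, 0, 0, 0, 40, 8], [0, 0, 0, 0, 0, 90, 8], [0, 0, -9, 6, -35, 109, 8], [0, 0, -19, 15, -80, 109, 8], [0, 0, -29, 24, -125, 109, 8], [0, 0, -39, 33, -170, 109, 8], [0, 0, -49, 42, -215, 109, 8], [0, 0, -59, 50, -260, 109, 8], [0, 0, -69, 58, -300, 109, 8], [0, 0, -79, 63, -330, 109, 8]])

```text
time_s: 31.45
ee_pos: [491.6, 47.3, 129.4]
ee_rot: [-58.3, 89.9, -52.5]
force: [0.6, 0.3, -1.4]
gripper_width: 15.7
```

Run:
```python
from h import *
goto(492.5,45.6,77,-6.2)
```

```text
turn [  0.1   0.  -12. ] shift [  0.9  -1.7 -52.4] rows>= 1.1 now [491.6  47.3 129.4] a 5.8 j [  4.  15. 107.  -0.  57.  -2.] w 15.7
```

Request:
drive_tool(plan=[[0, 0, -8, 0.9, -1.7, 0, 8], [0, 0, -12, 0.9, -1.7, -20, 8], [0, 0, -12, 0.9, -1.7, -40, 8], [0, 0, -12, 0.9, -1.7, -52, 8], [0, 0, -12, 0.9, -1.7, -52, 8], [0, 0, -12, 0.9, -1.7, -52, 8], [0, 0, -12, 0.9, -1.7, -52, 8]])

```text
time_s: 32.33
ee_pos: [493.0, 45.7, 78.1]
ee_rot: [-16.7, 89.9, -23.0]
force: [0.7, 0.0, -1.1]
gripper_width: 15.7
```

Run:
```python
from h import *
s=state();C=cam("wrist",s); i=grab_frame("wrist"); zt=s["ee_pos"][2]-20.8+16
# rectified into plate axes: left half at bar-top height, right half at rail-top height, left rail region
c,q=np.cos(np.radians(-6.2)),np.sin(np.radians(-6.2))
def rp(z,x0,x1,y0,y1,k):
    m=np.array([[proj(C,(562.3+c*x-q*y,38+q*x+c*y,z)) for x in np.arange(x0,x1,1/k)] for y in np.arange(y1,y0,-1/k)],np.float32)
    return cv2.remap(i,m[...,0],m[...,1],cv2.INTER_LINEAR)
A=rp(zt,-110,-30,40,110,5); B=rp(44,-110,-30,40,110,5); save("w12",np.hstack([A,B])); print(zt)
goto(492.5,45.6,53,-6.2)
```

```text
73.32508439720303
turn [0.  0.1 0. ] shift [ -0.4  -0.1 -25.1] rows>= 0.4 now [492.9  45.7  78.1] a -6.2 j [  4.  19. 111.  -0.  50.  10.] w 15.9
```

View pics/w12.png

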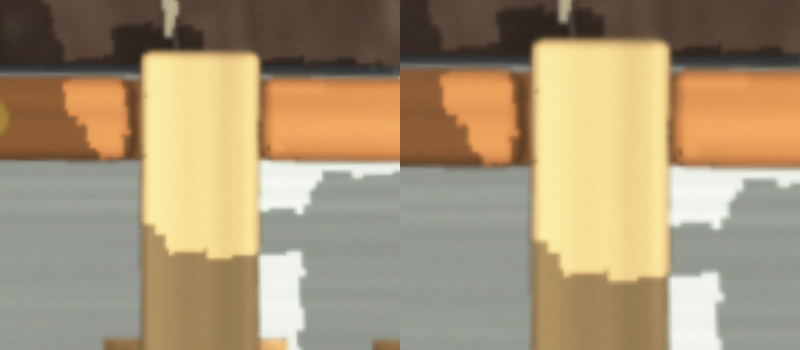

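Request:
drive_tool(plan=[[0, 0, 0, -0.5, -1, -10, 8], [0, 0, 0, -0.5, -1, -18, 8], [0, 0, 0, -0.5, -1, -23, 8], [0, 0, 0, -0.5, -1, -25, 8], [0, 0, 0, -0.5, -1, -25, 8], [0, 0, 0, -0.5, -1, -25, 8]])

```text
time_s: 33.12
ee_pos: [492.6, 44.8, 53.1]
ee_rot: [-14.2, 89.9, -20.4]
force: [-0.4, 0.0, -1.6]
gripper_width: 15.8
```

Request:
drive_tool(plan=[[0, 0, 0, 0, 0, -0.3, 40], [0, 0, 0, 0, 0, -0.3, 40], [0, 0, 0, 0, 0, 20, 40], [0, 0, 0, 0, 0, 60, 45], [0, 0, 0, 0, 0, 90, 60], [0, 0, 0, 0, 0, 90, 80], [0, 0, 0, 0, 0, 90, 80], [0, 0, 0, 0, 0, 90, 80]])

```text
time_s: 34.12
ee_pos: [491.7, 44.7, 141.8]
ee_rot: [-110.9, 89.9, -117.1]
force: [-0.6, 0.5, 0.8]
gripper_width: 79.4
```

Run:
```python
from h import *
s=state();C=cam("wrist",s); i=grab_frame("wrist"); cv2.imwrite("pics/w13.png",i[...,::-1])
print([ (w,p) for p,a,w in find("wrist","bar_1",32,C)],[ (w,p) for p,a,w in find("wrist","seat_1",32,C)])
T=cam("top"); t=grab_frame("top")
print("bars",[(p,w) for p,a,w in find("top","bar_1",32)],"blanks",[(p,a,w) for p,a,w in find("top","blank_1",0,pmin=.15)])
print("dial",[unproj(T,(205+612/3.9,140+332/3.9),z)[:2] for z in (26,45)])
print(find("top","dial_top",56),find("top","scale_mark",26))
r=rectify("top",t,440,680,-60,140,32,2,T); save("t14",r)
goto(500,-121,140,64)
```

```text
[(array([495.8,  43.3,  32. ]), 0.8), (array([628.9,  32. ,  32. ]), 0.78), (array([492.3,  50.3,  32. ]), 0.73)] [(array([628.9,  32.4,  32. ]), 0.87), (array([562.5,  39.7,  32. ]), 0.8), (array([494.7,  45.7,  32. ]), 0.76), (array([491.4,  52.1,  32. ]), 0.59), (array([630.2,  34.5,  32. ]), 0.54)]
bars [(0.76, array([466.3, 419.6,  32. ])), (0.72, array([653.4,  25.5,  32. ])), (0.69, array([ 325.8, -272.2,   32. ]))] blanks [(0.6, array([270.4, 174.9]), array([699.5, 222.8,   0. ])), (0.55, array([235.4, 190.9]), array([640.2, 355.5,   0. ]))]
dial [array([ 501.9, -117.6]), array([ 500.7, -116. ])]
[(0.62, array([360.7, 222.6]), array([ 509.2, -110.9,   56. ]))] [(0.55, array([366.5, 227.8]), array([ 491.8, -134.3,   26. ]))]
turn [-0.   0.1 70.2] shift [   7.4 -165.7   -3. ] rows>= 6.6 now [492.6  44.7 143. ] a -6.2 j [  4.  15. 106.  -0.  59.  10.] w 79.9
```

Request:
drive_tool(plan=[[0, 0, 10, 1, -25, 10, 80], [0, 0, 20, 2, -50, 10, 80], [0, 0, 30, 4, -75, 10, 80], [0, 0, 40, 6, -100, 10, 80], [0, 0, 50, 7, -125, 10, 80], [0, 0, 60, 8, -150, 10, 80], [0, 0, 70, 8, -163, 10, 80], [0, 0, 70, 8, -163, 10, 80], [0, 0, 70, 8, -163, 10, 80], [0, 0, 70, 8, -163, 10, 80]])

```text
time_s: 35.78
ee_pos: [500.6, -117.6, 153.0]
ee_rot: [-12.6, 89.9, 51.1]
force: [0.2, 0.6, 0.7]
gripper_width: 79.8
```

Run:
```python
from h import *
s=state();C=cam("wrist",s); i=grab_frame("wrist"); cv2.imwrite("pics/w15.png",i[...,::-1])
A=rectify("wrist",i,440,560,-180,-60,56,5,C); 
A2=cv2.resize(A,(400,400)); B=cv2.resize(rectify("wrist",i,440,560,-180,-60,26,5,C),(400,400)); save("w15d",np.hstack([A2,B]))
print([ (w,p,a) for p,a,w in find("wrist","dial_top",56,C)],[ (w,p,a) for p,a,w in find("wrist","scale_mark",26,C)])
goto(501,-118,40,64)
```

```text
[(array([ 500. , -115.3,   56. ]), 0.91, array([322.6, 197.9])), (array([489.2,  38.3,  56. ]), 0.52, array([466.7, 117.6]))] [(array([ 475.9, -143.6,   26. ]), 0.61, array([286.2, 180.3])), (array([496.1,  52. ,  26. ]), 0.61, array([467. , 117.1])), (array([560.1,  38.4,  26. ]), 0.33, array([475. , 177.2]))]
turn [-0.1  0.1  0.2] shift [   0.4   -0.2 -113. ] rows>= 1.8 now [ 500.6 -117.8  153. ] a 63.8 j [-15.  16. 103.   0.  61. -78.] w 80.2
```

View pics/w15d.png

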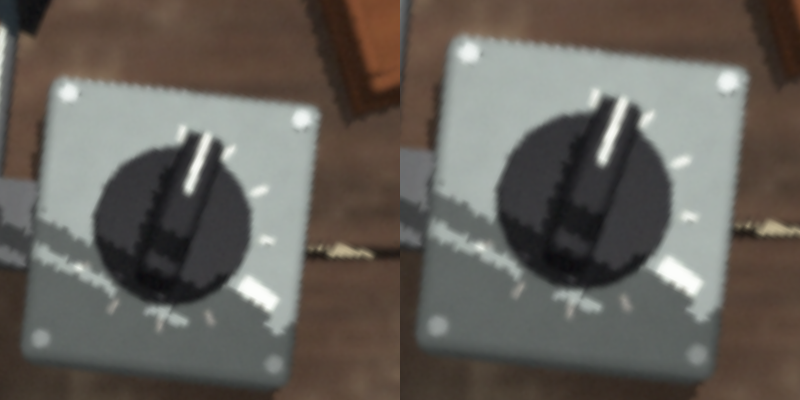

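Request:
drive_tool(plan=[[0, 0, 8.7, -1, 2.8, -40, 40], [0, 0, 8.7, -1, 2.8, -75, 40], [0, 0, 8.7, -1, 2.8, -100, 40], [0, 0, 8.7, -1, 2.8, -113, 40], [0, 0, 8.7, -1, 2.8, -116.5, 40], [0, 0, 8.7, -1, 2.8, -116.5, 40], [0, 0, 8.7, -1, 2.8, -116.5, 8], [0, 0, 8.7, -1, 2.8, -116.5, 8], [0, 0, 8.7, -1, 2.8, -116.5, 8], [0, 0, 8.7, -1, 2.8, -116.5, 8]], grip_force=12)

```text
time_s: 37.17
ee_pos: [499.9, -115.8, 37.0]
ee_rot: [-65.6, 89.9, 6.9]
force: [-0.8, -3.7, 3.3]
gripper_width: 12.6
```

Run:
```python
from h import *
s=state(); print(s["force"],s["torque"]); goto(499.5,-115,36.5,-36.5)
```

```text
[-0.8 -3.7  3.3] [-0.8  0.2  0. ]
turn [   0.1    0.1 -109. ] shift [-0.4  0.8 -0.5] rows>= 10.2 now [ 499.9 -115.8   37. ] a 72.5 j [-14.  23. 111.   0.  45. -87.] w 12.6
```

Request:
drive_tool(plan=[[0, 0, -10, 0, 0, 0, 8], [0, 0, -20, 0, 0, 0, 8], [0, 0, -30, 0, 0, 0, 8], [0, 0, -40, 0, 0, 0, 8], [0, 0, -50, 0, 0, 0, 8], [0, 0, -60, 0, 0, 0, 8], [0, 0, -70, 0, 0, 0, 8], [0, 0, -80, 0, 0, 0, 8], [0, 0, -90, 0, 0, 0, 8], [0, 0, -90, 0, 0, 0, 8]])

```text
time_s: 38.42
ee_pos: [498.7, -116.5, 36.9]
ee_rot: [-108.1, 89.8, -125.6]
force: [-3.3, -4.4, 2.4]
gripper_width: 13.0
```

Run:
```python
from h import *
s=state(); print(s["force"],s["torque"]); goto(499.7,-115.8,37,-36.5)
```

```text
[-3.3 -4.4  2.4] [-0.9  0.7  0. ]
turn [  0.2  -0.2 -19. ] shift [1.  0.7 0.1] rows>= 1.8 now [ 498.7 -116.5   36.9] a -17.5 j [-14.  23. 111.  -0.  45.   3.] w 13.0
```

Request:
drive_tool(plan=[[0, 0, -10, 0, 0, 0, 8], [0, 0, -19, 0, 0, 0, 8], [0, 0, -19, 0, 0, 0, 8], [0, 0, -19, 0, 0, 0, 8], [0, 0, -19, 0, 0, 0, 8]])

```text
time_s: 39.05
ee_pos: [498.4, -116.4, 37.0]
ee_rot: [-114.5, 89.8, -150.9]
force: [-0.8, -1.2, 1.6]
gripper_width: 12.8
```

Run:
```python
from h import *
s=state(); print(s["force"],s["torque"]); goto(499.7,-115.8,37,-36.5)
```

```text
[-0.8 -1.2  1.6] [-0.2  0.3  0.1]
turn [ 0.1 -0.2 -0.1] shift [1.3 0.6 0. ] rows>= 0.0 now [ 498.4 -116.4   37. ] a -36.4 j [-14.  23. 111.  -0.  45.  22.] w 12.8
```

Request:
drive_tool(plan=[[0, 0, 0, 0, 0, 0, 30], [0, 0, 0, 0, 0, 0, 40], [0, 0, 0, 0, 0, 20, 40], [0, 0, 0, 0, 0, 60, 60], [0, 0, 0, 0, 0, 110, 90], [0, 0, 0, 0, 0, 125, 90], [0, 0, 0, 0, 0, 125, 90], [0, 0, 0, 0, 0, 125, 90], [0, 0, 0, 0, 0, 125, 90]])

```text
time_s: 40.17
ee_pos: [497.4, -116.2, 160.3]
ee_rot: [-134.0, 89.6, -170.4]
force: [-1.0, 0.5, 0.1]
gripper_width: 89.9
```

Run:
```python
from h import *
s=state();C=cam("wrist",s); i=grab_frame("wrist"); cv2.imwrite("pics/w16.png",i[...,::-1])
H=cv2.cvtColor(i,cv2.COLOR_RGB2HSV)
m=cv2.inRange(H,np.array((0,0,170)),np.array((180,40,255)))
for c in cv2.findContours(m,0,1)[0]:
    w=[np.array([unproj(C,p[0],z)[:2] for p in c],np.float32) for z in (26,56)]
    d=np.linalg.norm(w[0].mean(0)-[499.3,-115])
    if d<60 and cv2.contourArea(c)>2:
        for z,q in zip((26,56),w):
            (x,y),(a,b),t=cv2.minAreaRect(q); t=t if a>b else t+90; M=np.array([x,y])-[499.3,-115.2]
            print(z,np.array([x,y]),round(max(a,b),1),round(min(a,b),1),"long dir",round(t,1),"bearing",np.degrees(np.arctan2(M[1],M[0])).round(1),"r",np.linalg.norm(M).round(1))
print([ (w,p) for p,a,w in find("wrist","dial_top",56,C)],[ (w,p) for p,a,w in find("wrist","scale_mark",26,C)])
goto(499,-115,160,-36)
```

```text
26 [ 453.7 -149.4] 5.7 5.6 long dir 5.4 bearing -143.1 r 57.0
56 [ 463.  -139.4] 5.1 5.1 long dir 5.4 bearing -146.3 r 43.6
26 [ 475.2 -145.7] 10.3 7.4 long dir 53.7 bearing -128.4 r 38.9
56 [ 482.4 -136. ] 9.3 6.7 long dir 53.7 bearing -129.1 r 26.8
26 [ 495.2 -147.7] 5.6 3.8 long dir 97.3 bearing -97.2 r 32.8
56 [ 500.4 -137.9] 5.0 3.4 long dir 97.3 bearing -87.2 r 22.7
26 [ 468.9 -127.7] 4.5 3.2 long dir 52.6 bearing -157.7 r 32.9
56 [ 476.7 -119.8] 4.1 2.8 long dir 52.6 bearing -168.5 r 23.1
26 [ 512.1 -146.4] 3.3 3.2 long dir 53.7 bearing -67.8 r 33.7
56 [ 515.6 -136.7] 3.0 2.9 long dir 53.7 bearing -52.8 r 27.0
26 [ 535.3 -154.6] 14.1 6.4 long dir 90.2 bearing -47.6 r 53.4
56 [ 536.6 -144.1] 12.7 5.8 long dir 90.2 bearing -37.8 r 47.2
26 [472.7 -95.4] 5.2 2.1 long dir 143.5 bearing 143.4 r 33.1
56 [480.2 -90.7] 4.6 1.9 long dir 143.5 bearing 128.0 r 31.1
26 [486.3 -86.1] 5.4 2.8 long dir 116.2 bearing 114.2 r 31.8
56 [492.4 -82.3] 4.9 2.5 long dir 116.2 bearing 101.9 r 33.6
26 [ 533.7 -120.7] 43.3 19.6 long dir 78.5 bearing -9.2 r 34.8
56 [ 535.1 -113.5] 39.1 17.6 long dir 78.5 bearing 2.7 r 35.8
26 [544.6 -79.2] 6.0 3.8 long dir 178.1 bearing 38.5 r 57.9
56 [545.  -76.1] 5.4 3.5 long dir 178.1 bearing 40.6 r 60.1
[(array([ 494.3, -114.8,   56. ]), 0.7)] [(array([ 476.2, -145.3,   26. ]), 0.55)]
turn [ 0.1 -0.3  0.4] shift [ 1.   1.3 -1.1] rows>= 0.0 now [ 498.  -116.3  161.1] a -36.4 j [-14.  15. 102.  -0.  63.  22.] w 89.7
```

Run:
```python
from h import *
C=cam("wrist"); i=grab_frame("wrist")
k=4; A=rectify("wrist",i,465,535,-150,-80,56,k,C); g=cv2.cvtColor(A,cv2.COLOR_RGB2GRAY)
cx,cy=499.3,-115.2
# ascii view of brightness at z=56 plane, 2.5 mm cells
for r in range(0,280,10): print(''.join('%4d'%g[r:r+10,c:c+10].mean() for c in range(0,280,10)))
goto(499,-115,160,-36)
```

```text
94  94  93  94  94  94  93  93  93  94  99 133 195 178 170 169 168 169 169 167 165 164 164 166 166 161 184 190
  94  94  94  95  94  94  94  94  94  93  94 100 163 168 167 166 168 168 169 166 164 164 164 163 164 165 164 161
  93  93  94  95  94  94  94  94  94  93  93  94 101 109 150 166 168 171 191 172 165 165 165 162 162 163 163 160
  92  93  94  95  93  94  94  92  84  66  65  62  59  71  98 148 162 187 211 171 166 165 164 163 163 163 163 160
  93  93  94  95  94  92  81  56  32  24  24  23  23  24  32  51  91 157 173 165 165 164 164 163 162 162 163 157
  93  93  94  94  93  66  33  25  23  23  22  22  23  22  20  21  32  75 138 165 165 165 164 162 160 160 161 151
  92  92  93  92  66  29  22  21  23  23  23  22  22  22  22  21  21  24  69 141 153 163 163 162 160 160 160 146
  91  93  93  73  29  20  15  17  19  21  22  22  21  20  22  21  21  22  27  68 115 166 188 163 161 161 160 141
  93  94  90  47  22  15  15  20  20  20  20  22  22  22  21  21  21  22  21  32  82 129 165 156 161 161 161 136
 111  94  73  30  18  15  18  21  22  21  20  21  20  21  22  21  21  21  21  22  55 
[... 1493 characters left out ...]
 66
  91 113 141 134 100  91 100 120 100 103 107 129 153 156 156 184 190 156 156 156 156 155 155 156 154 141  88  67
  90  90  93  92  90  92 120 106  91 112 138 155 156 156 154 158 167 155 154 154 155 154 154 154 153 136  79  65
  89  89  89  89  89 101  96  89  89 111 153 156 155 156 154 156 155 154 153 153 154 155 154 154 152 130  71  62
  89  89  89  90 105 119  94  89  94 133 154 155 153 153 153 155 154 154 154 153 154 154 154 152 150 123  68  63
  85  86  87  94 120 100  89  92 131 151 154 153 152 152 153 153 153 153 154 154 154 154 154 160 151 114  67  66
turn [ 0.1 -0.3  0.4] shift [ 0.9  1.4 -1.3] rows>= 0.0 now [ 498.1 -116.4  161.3] a -36.4 j [-14.  15. 102.  -0.  63.  22.] w 90.2
```

Run:
```python
from h import *
C=cam("wrist"); i=grab_frame("wrist")
k=4; A=rectify("wrist",i,465,535,-150,-80,56,k,C); g=cv2.cvtColor(A,cv2.COLOR_RGB2GRAY).astype(float)
r,c=np.mgrid[140:188,140:198]; w=np.clip(g[140:188,140:198]-50,0,None); X=535-r/k; Y=-80-c/k
mx,my=(w*X).sum()/w.sum(),(w*Y).sum()/w.sum(); cov=np.array([[(w*(X-mx)**2).sum(),(w*(X-mx)*(Y-my)).sum()],[0,(w*(Y-my)**2).sum()]]); cov[1,0]=cov[0,1]
e,v=np.linalg.eigh(cov); d=v[:,1]*(1 if v[0,1]<0 else -1); print("pointer at",mx,my,"dir",np.degrees(np.arctan2(d[1],d[0])))
t=grab_frame("side"); n="side"; C=cam(n)
for l,z in [("bar_1",32),("blank_1",0),("rosin",6),("varnish_jar",0),("sand_block",0)]: print(l,[(p,w[:2]) for p,a,w in find(n,l,z,C)])
H=cv2.cvtColor(t,cv2.COLOR_RGB2HSV); m=cv2.inRange(H,np.array((3,200,120)),np.array((14,255,255)))
for cc in cv2.findContours(m,0,2)[0]:
    if cv2.contourArea(cc)>8: p=cc.reshape(-1,2).mean(0); W=unproj(C,p,22)[:2]; (580<W[0]<650 and -270<W[1]<-170) and print("orange in tray",p,W)
```

```text
pointer at 492.31419807186677 -123.48153166658979 dir -125.85608801064451
bar_1 [(0.85, array([636.6,  32.2])), (0.6, array([500.8,  55.6]))]
blank_1 [(0.68, array([560.1,  17.5])), (0.64, array([645.1, 365.8])), (0.63, array([701.1, 229.6])), (0.59, array([488.7,  33.7])), (0.38, array([636.4,   5.8]))]
rosin [(0.56, array([ 615.9, -243.8]))]
varnish_jar [(0.57, array([786.5, -91.6]))]
sand_block [(0.66, array([ 317.2, -264.8])), (0.49, array([450. , 421.5])), (0.42, array([630.2,  -9.4]))]
```

Request:
drive_tool(plan=[[0, 0, 0, 30, -25, 10, 90], [0, 0, 0, 65, -60, 20, 90], [0, 0, 0, 100, -90, 20, 90], [0, 0, 0, 110, -100, 20, 90], [0, 0, 0, 110, -100, 20, 90], [0, 0, 0, 110, -100, 20, 90], [0, 0, 0, 110, -100, 20, 90]])

```text
time_s: 41.6
ee_pos: [607.6, -215.5, 182.3]
ee_rot: [-118.1, 89.8, -154.4]
force: [0.4, 0.3, 0.5]
gripper_width: 89.8
```

Run:
```python
from h import *
s=state(); C=cam("wrist",s); i=grab_frame("wrist"); cv2.imwrite("pics/w17.png",i[...,::-1])
print([ (w,p,a) for p,a,w in find("wrist","rosin",6,C)],[ (w,p,a) for p,a,w in find("wrist","tray",0,C)])
A=rectify("wrist",i,550,680,-285,-155,22,2,C); cv2.imwrite("pics/w17r.png",A[...,::-1]); H=cv2.cvtColor(A,cv2.COLOR_RGB2HSV)
for a in ((0,190,120),(3,200,170)):
  m=cv2.inRange(H,np.array(a),np.array((16,255,255)))
  for cc in cv2.findContours(m,0,1)[0]:
    if cv2.contourArea(cc)>150: (x,y),(w,h),t=cv2.minAreaRect(cc); print(a,680-y/2,-155-x/2,w/2,h/2,cv2.contourArea(cc)/4)
print("H/S/V rows (8px step) "); 
for r in range(4,260,20): print(' '.join('%3d/%3d/%3d'%tuple(H[r,c]) for c in range(4,260,20)))
```

```text
[(array([ 617. , -222.8,    6. ]), 0.63, array([332.8, 178.6]))] [(array([ 614.4, -220.9,    0. ]), 0.95, array([329.9, 177.3]))]
(0, 190, 120) 620.375 -221.375 33.23401641845703 33.58757019042969 810.625
(3, 200, 170) 628.4800033569336 -228.86000061035156 29.399995803833008 11.199997901916504 215.0
H/S/V rows (8px step) 
 12/ 87/106  12/ 88/102  15/ 81/129  15/ 82/124  14/ 82/127  14/ 86/118  15/ 80/130  12/ 92/100  11/ 96/ 93  11/156/124  11/142/104  13/ 92/ 91  12/ 89/ 95
 12/ 85/108  13/ 89/106  14/ 83/107  13/ 84/116  13/ 88/104  11/105/ 97  11/158/129  11/157/ 91  10/153/122  11/158/108  11/157/127  13/ 87/ 85  11/ 87/ 85
 14/ 81/116  14/ 86/ 98  11/143/109  11/157/128  11/157/114  11/158/131  11/157/135  11/156/139  11/156/141  11/158/144  11/149/ 58  13/ 94/ 95  12/ 84/ 97
 11/156/121  11/156/ 98  11/154/ 76  10/157/107  11/157/135  11/159/143  11/156/142  11/156/132  11/157/127  11/158/129  10/149/ 65  11/136/116  12/ 89/ 92
 11/157/114  11/151/ 76  11/156/ 75  11/150/ 75  10/146/ 75  11/146/110  17/112/112  27/ 70/ 99  11/158/131  10/154/134  12/157/109  11/156/134  13/ 79/
[... 551 characters left out ...]
/ 62  15/115/ 82  11/155/130  11/156/137  10/154/137  11/158/126  10/153/ 95
 12/ 85/ 51  12/ 83/ 55  11/156/116  11/152/124  11/152/ 72  11/148/ 76  11/151/ 81  11/155/135  11/155/132  12/160/126  11/155/132  12/157/135  12/144/ 55
 13/ 91/ 53  13/ 95/ 51  10/154/101  11/156/ 77  11/151/ 81  11/156/124  11/156/126  11/156/131  11/156/136  10/158/136  11/150/ 68  11/151/ 71  11/160/129
 12/ 91/ 56  12/ 85/ 54  11/128/ 60  10/156/100  11/160/105  11/155/133  11/154/126  11/148/ 62  11/159/ 93  10/153/127  10/106/ 84  12/ 86/ 80  14/ 80/ 89
 11/ 85/ 51  12/ 83/ 52  12/ 85/ 54  11/153/ 70  10/145/ 58  11/156/119  11/158/124  12/ 88/107  12/ 84/ 94  15/ 78/114  14/ 83/102  13/ 87/ 88  13/ 86/ 92
```

```bash
python3 -c "
from h import *
goto(608,-215,182,-36); env.job_done()"
```

```text
turn [ 0.1 -0.2  0.4] shift [-0.   0.9 -0.4] rows>= 0.0 now [ 608.  -215.9  182.4] a -36.4 j [-20.  26.  82.  -0.  72.  16.] w 89.6
the job is handed in; nothing more can be done
```

The job is handed in, and every step was done in the order asked. It finished at about 42 s on the robot's clock, with the arm clear of everything.

- **Rosin:** it went into the tray first. A close wrist look afterwards found it round, so flat, near the middle at about (620, -221); the tray's centre is about (615, -220).
- **Blanks:** only two wooden blanks were there; the black and turquoise look-alikes were left alone. One went on the farthest pad. It first landed about 4 mm off-centre, so I re-gripped and centred it. The other went on the nearest pad.
- **Bars:** one bar lies over each blank. Before lowering, each bar measured within about 1 mm of its notches' centre. Both went down to notch-floor height without resistance. One bar had been knocked aside earlier; I found it again and used it for the nearest bay. The third bar was not needed and stays on the bench.
- **Dial:** it was turned last. The pointer reads -125.9° against -126.4° for the long mark, both as directions in the world frame.

The side camera put the rosin about 20 mm off the tray's centre and the nearest bar about 10 mm off its seat. I trusted the closer wrist measurements, which agreed with the commanded positions. After the picture limit of 16, the final checks (nearest bar seated, dial, rosin) were by measurement only, not by viewing. The varnish jar and sanding block were not touched.

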